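# Hang the rinsed tumblers to drain, each with its own lid

## Robot

A 6-joint arm with a two-finger parallel gripper is mounted at the origin on a cart in front of the work surface, level with it; the furniture and walls round the work are solid. World frame = base frame: x ahead of the robot, y to its left, z up, the work surface at z = 0. Lengths are in m, angles in rad, forces in N, time in s.
With the tool pointing down it reaches from about 0.35 to 0.85 m from the base axis. Payload 8.1 kg.
Tool frame: the origin (TCP) lies on the centre line of the jaws, within the pads' length; the fingertips stand 17 mm ahead of it and the grasp point (between the pads) lies 2 mm behind it; z points along the fingers, y is the line along which they close (so a half turn about z gives the same grasp; the last joint's range is limited). The gripper opens to 93 mm and grips with 3 to 60 N. Pads are 15 mm wide; open, the fingers measure 128 mm over their backs; the gripper's body (75 mm by 188 mm) begins 65 mm behind the grasp point.
Start: joints at [1.11, 0.13, 1.488, -0, 1.523, -0.085], TCP at [0.22, 0.558, 0.236] pointing down, gripper open.
Joint ranges: [-2.96, 2.96], [-0.89, 2.26], [0.02, 2.5], [-1.34, 4.48], [0, 2.73], [-2.66, 2.66]. Speed limits (rad/s): [2.39, 2.39, 2.79, 3.14, 3.14, 3.14].

## Interface

Orientations are given as a rotation vector (axis times angle).
In Python, from plant import robot, optics, close_job, models gives the robot as it stands.
- The arm moves only by the shell command python3 -m inch 'ROWS' [OPENING] [FORCE]. ROWS is a JSON object of lists of equal length, an entry for each row: "travel": the shift along the tool's x, y, z in m, a list of three; "spin": the turn about the tool's z in rad. In form: {"travel": [[x, y, z], ...], "spin": [spin, ...]}. A call has 1 to 10 rows; each row is the pose to reach, as a shift and turn from the pose commanded when the call began, along the tool's axes at that moment; what a row does not reach only later rows make up. A row lasts 1/12 s, in which the tool goes at most 41.7 mm and 7.16 degrees, less where a joint would pass 70% of its speed; a pose out of reach is approached as far as the arm can. A call with a gripper value outside its range is refused whole. OPENING is the closure, from 0 (fully open) to 1 (shut), set as the call begins (- or left out, the last holds). The fingers move at their own pace and stop on an object; FORCE is the grip in N (left out, the last holds). Time passes only in rows, so rows that repeat a pose let the fingers close. It gives the time, the measured TCP pose, the force, the opening and the grip force at its end, in the units of the state.
- robot.read_state(): the state, without advancing time (a new reading comes with each control period).
- optics.read_camera(name): name is "side" or "top"; returns (picture, depth): 420x560x3 uint8, red, green, blue; 420x560 float32, m along the optical axis (not along the pixel's ray), 0 where there is no reading.
- optics.camera_info(name): a dict with "camera_matrix" (3x3 intrinsics, pixels), "dist" ([k1, k2, p1, p2, k3] as OpenCV has them; the pictures are not rectified), "view" (4x4, takes a point from world to camera coordinates). Camera axes: x right, y down, z forward; pixel columns grow to the right and rows downward; lengths in m; the calibration is good to about 2 mm. A picture is of the moment at which its call begins. camera_info takes no time and is no camera call.
- close_job(): hands the job in; it is judged then, once.
Trained networks look in the newest picture that a camera, given by its name, has taken for a name from the list of things; names that differ only in an ending like _2 or _b are one class to them, and where a whole thing is asked for, a point or a joint stands for the part that bears it (a point fixed in the world has none). Each returns a list of dicts, best first, with "p" (0 to 1); they miss things now and then, are a little off and sometimes report something else, mostly with a low value. They report only what shows in the picture. A call takes as long as a camera call. They do not tell look-alikes from the thing itself.
- models.look_for(camera, name): "centre" ([x, y, z] in m, in world coordinates, good to about 4 mm: the middle of the surface that is visible of it).
- models.masks_of(camera, name): "region" (420x560 bool, what is visible of it).
The state is a dict: "t": time; "q": joint angles; "dq": joint speeds; "joint_torque": joint torques, N m; "tool_pos": TCP position; "orientation": TCP orientation; "force": force on the tool from outside, world axes, zero at the start; "wrist_torque": the same for the moment, N m; "opening": finger opening in m; "gripper_force": force on a finger pad.
Only numpy, scipy, OpenCV 4.12 (cv2) and the standard library are available. Lean on these libraries where they do the work, as an engineer would, in place of code of your own. Each camera call takes 0.05 s, during which the arm holds its last target. There are 200 camera calls.

## Task

Put the rinsed tumblers and lids on the draining rack: hang every tumbler mouth-down on a peg of its own, pushed fully on so that the end of the peg meets the inside of its floor, and lay all three lids flat, knob up, in the lid bays at the front of the tray, one to a bay, each in front of the tumbler of its own colour. A lid whose tumbler is not here goes in front of the peg that is left empty; leave the other things on the desk where they are.

Things in the scene. Friction and masses are not known exactly. Their poses are not given: they have to be found in the camera images.
- drain_rack: fixed draining rack: pale tray 230 x 264 mm, rim 18 mm high, floor 8 mm above the desk; steel wire frame at its back. Origin under the tray; +x points to its back, its front is at -x. A rail along y, 100 mm up at x = +85 mm, carries three pegs 80 mm apart, 12 mm thick, 90 mm long, pointing forward and up, 32 degrees above level. Ribs 8 mm high part the lid bays
- peg0_tip (a point): end of the rounded tip of peg 0 (rack frame 9, -80, 148 mm). A tumbler on it hangs below the peg: its upper inside wall lies on the peg, the tip bears on its inside floor, its axis runs about 16 mm below the peg's; its foot reaches forward to x = -15 mm and up to 160 mm, its mouth stays clear of rail and tray
- peg0_root (a point): where the axis of the same peg 0 meets the rail (rack frame 85, -80, 100 mm); from here to peg0_tip is the peg's direction
- bay0 (a point): centre of the lid bay in front of peg 0, on the tray floor (rack frame -78, -80, 8 mm); the bay is about 76 mm wide and 80 mm deep
- peg1_tip (a point): end of the rounded tip of peg 1 (rack frame 9, 0, 148 mm). A tumbler on it hangs below the peg: its upper inside wall lies on the peg, the tip bears on its inside floor, its axis runs about 16 mm below the peg's; its foot reaches forward to x = -15 mm and up to 160 mm, its mouth stays clear of rail and tray
- peg1_root (a point): where the axis of the same peg 1 meets the rail (rack frame 85, 0, 100 mm); from here to peg1_tip is the peg's direction
- bay1 (a point): centre of the lid bay in front of peg 1, on the tray floor (rack frame -78, 0, 8 mm); the bay is about 76 mm wide and 80 mm deep
- peg2_tip (a point): end of the rounded tip of peg 2 (rack frame 9, 80, 148 mm). A tumbler on it hangs below the peg: its upper inside wall lies on the peg, the tip bears on its inside floor, its axis runs about 16 mm below the peg's; its foot reaches forward to x = -15 mm and up to 160 mm, its mouth stays clear of rail and tray
- peg2_root (a point): where the axis of the same peg 2 meets the rail (rack frame 85, 80, 100 mm); from here to peg2_tip is the peg's direction
- bay2 (a point): centre of the lid bay in front of peg 2, on the tray floor (rack frame -78, 80, 8 mm); the bay is about 76 mm wide and 80 mm deep
- orange_tumbler: orange eight-sided tumbler, 70 g, 82 mm tall, 48 mm across the flats at the foot, 56 mm at the mouth, walls 3 mm, floor 4 mm. Origin: centre of the outside of the foot; z runs along it to the mouth. Starts lying on a flat on the mat (does not roll; the flats at its sides stand upright), mouth roughly towards the rack. None if not here today
- orange_lid: the lid of the orange tumbler, same colour, 35 g: an eight-sided flange 60 mm across the flats, its top 10 mm above the underside, on a plug 47 mm wide, with a round knob 18 mm thick from 10 to 26 mm above the underside. Origin: centre of the underside; z up
- teal_tumbler: teal eight-sided tumbler, 70 g, 82 mm tall, 48 mm across the flats at the foot, 56 mm at the mouth, walls 3 mm, floor 4 mm. Origin: centre of the outside of the foot; z runs along it to the mouth. Starts lying on a flat on the mat (does not roll; the flats at its sides stand upright), mouth roughly towards the rack. None if not here today
- teal_lid: the lid of the teal tumbler, same colour, 35 g: an eight-sided flange 60 mm across the flats, its top 10 mm above the underside, on a plug 47 mm wide, with a round knob 18 mm thick from 10 to 26 mm above the underside. Origin: centre of the underside; z up
- pink_tumbler: pink eight-sided tumbler, 70 g, 82 mm tall, 48 mm across the flats at the foot, 56 mm at the mouth, walls 3 mm, floor 4 mm. Origin: centre of the outside of the foot; z runs along it to the mouth. Starts lying on a flat on the mat (does not roll; the flats at its sides stand upright), mouth roughly towards the rack. None if not here today
- pink_lid: the lid of the pink tumbler, same colour, 35 g: an eight-sided flange 60 mm across the flats, its top 10 mm above the underside, on a plug 47 mm wide, with a round knob 18 mm thick from 10 to 26 mm above the underside. Origin: centre of the underside; z up
- drying_mat: the dark grey ribbed drying mat on which tumblers and lids lie at the start, 300 x 210 x 6 mm, fixed. Origin: centre of the underside. Note: a partition 360 mm high runs close behind the rack, and a cabinet 250 mm high stands close beyond its far end, so near the rack keep the wrist upright or leaning to the rack's front
- binder_clip: bystander, to be left alone: black binder clip, 41 x 69 mm, 21 mm high; origin under its centre
- sticky_pad: bystander, to be left alone: yellow pad of sticky notes, 75 x 75 x 28 mm; origin under its centre
- marker_yellow: bystander, to be left alone: yellow marker pen, 128 mm long, 21 mm high; origin under its centre
- ink_pad: bystander, to be left alone: round ink pad, 66 mm wide, 19 mm high; origin under its centre
Things that resemble listed ones, but are neither listed nor needed, are in the scene too. What is shaped like the pink_lid but white is not meant.

How it is judged:
By the outcome, as a careful person would: the job done as asked, in the order asked, and still so for the second after the job is handed in, with the robot touching nothing.
Of orange_tumbler, teal_tumbler, pink_tumbler only 2 to 3 are there at a start; the rules pass over those that are not, and their reading is None.
At some moment in a run one of orange_lid, teal_lid, pink_lid may be knocked a few centimetres aside while the robot is not near it.
Once in a run the grip may slacken for a moment while it holds something.
It also fails if it takes over 200 s, if anything falls off the work surface, if the arm or the gripper's body presses on something with over 40 N, if the wrist force passes 120 N, or if a joint passes its speed limit or range.

## Working session

There is one attempt and no reset: what is moved stays moved. The work goes in short steps, Python scripts to look and compute and a shell command to move; the robot and the scene stay as the last step left them, time stands still between calls to the robot, and variables do not carry over. Pictures are saved under pics/ and viewed, at most 14 in all, crops included, and the job is handed in when it is done.

```bash
ls; mkdir -p pics; cat > h.py <<'E'
import numpy as np, cv2
from plant import robot, optics, close_job, models
def snap(c):
    return optics.read_camera(c)
def world(c,u,v,d):
    i=optics.camera_info(c);K=np.array(i["camera_matrix"],float);D=np.array(i["dist"],float)
    p=cv2.undistortPoints(np.array(np.stack([u,v],-1),float).reshape(-1,1,2),K,D).reshape(-1,2)
    d=np.asarray(d,float).ravel();P=np.c_[p*d[:,None],d,np.ones(len(d))]
    return (P@np.linalg.inv(np.array(i["view"])).T)[:,:3]
def cloud(c,depth,mask):
    v,u=np.nonzero(mask&(depth>0)); return world(c,u,v,depth[v,u])
E
python3 - <<'E'
from h import *
np.set_printoptions(precision=3,suppress=True)
print(robot.read_state())
for c in("side","top"):
    im,d=snap(c);cv2.imwrite(f"pics/{c}0.png",im[:,:,::-1]);np.save(f"{c}0.npy",d)
    print(c,np.array(optics.camera_info(c)["view"]),optics.camera_info(c)["camera_matrix"])
    for n in["drain_rack","peg0_tip","peg1_tip","peg2_tip","peg0_root","peg2_root","bay0","bay1","bay2","orange_tumbler","teal_tumbler","pink_tumbler","orange_lid","teal_lid","pink_lid","drying_mat"]:
        print(n,[(np.round(r["centre"],3).tolist(),round(r["p"],2)) for r in models.look_for(c,n)][:3])
E
```

```text
pics
{'t': 0.0, 'q': array([ 1.11 ,  0.131,  1.489,  0.   ,  1.523, -0.085]), 'dq': array([-0.   , -0.001,  0.001,  0.001,  0.   ,  0.001]), 'joint_torque': array([ -0.002, -55.984, -49.176,   0.077,   0.035,  -0.   ]), 'tool_pos': array([0.22 , 0.558, 0.235]), 'orientation': array([-0.587, -3.086,  0.003]), 'force': array([-0.211, -0.137,  0.689]), 'wrist_torque': array([ 0.016, -0.017, -0.04 ]), 'gripper_force': 0.0, 'opening': 0.09309000538193539}
side [[-0.914 -0.405  0.025  0.572]
 [-0.204  0.404 -0.892  0.068]
 [ 0.351 -0.82  -0.452  1.262]
 [ 0.     0.     0.     1.   ]] [[383.335   0.    277.451]
 [  0.    383.335 208.858]
 [  0.      0.      1.   ]]
drain_rack [([0.536, 0.089, 0.009], 0.93), ([0.478, 0.44, 0.048], 0.59)]
peg0_tip [([0.533, 0.089, 0.013], 0.63)]
peg1_tip [([0.538, 0.088, 0.011], 0.87), ([0.598, 0.533, 0.023], 0.3)]
peg2_tip [([0.533, 0.091, 0.01], 0.97)]
peg0_root [([0.536, 0.089, 0.007], 0.76)]
peg2_root [([0.537, 0.089, 0.012], 0.55)]
bay0 [([0.538, 0.089, 0.01], 0.58)]
bay1 [([0.538, 0.089, 0.01], 0.58)]
bay2 [([0.538, 0.089, 0.01], 0.58)]
orange_tumbler [
[... 672 characters left out ...]
.08, 0.001], 0.88)]
peg0_tip [([0.51, 0.084, 0.008], 0.9)]
peg1_tip [([0.518, 0.081, 0.011], 0.93)]
peg2_tip [([0.515, 0.082, 0.005], 0.91)]
peg0_root [([0.513, 0.078, 0.006], 0.81)]
peg2_root [([0.525, 0.534, 0.015], 0.4)]
bay0 [([0.512, 0.082, 0.008], 0.58)]
bay1 [([0.512, 0.082, 0.008], 0.58)]
bay2 [([0.512, 0.082, 0.008], 0.58)]
orange_tumbler [([0.562, 0.332, 0.053], 0.96)]
teal_tumbler [([0.486, 0.424, 0.054], 0.94)]
pink_tumbler [([0.465, 0.311, 0.055], 0.78)]
orange_lid [([0.413, 0.377, 0.016], 0.59)]
teal_lid [([0.35, 0.326, 0.017], 0.73)]
pink_lid [([0.416, 0.716, 0.012], 0.64), ([0.362, 0.258, 0.018], 0.58), ([0.516, 0.076, 0.011], 0.35)]
drying_mat [([0.468, 0.334, 0.006], 0.65)]
```

View pics/top0.png

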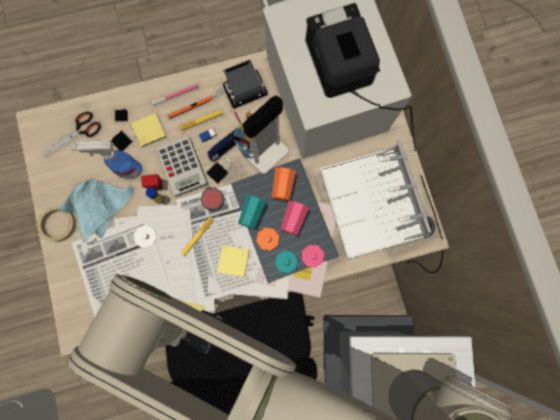

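View pics/side0.png

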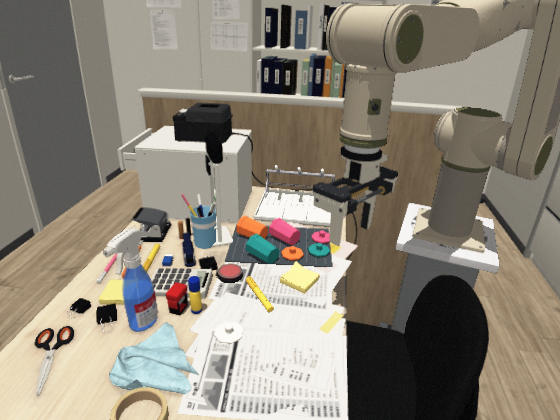

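```bash
python3 - <<'E'
from h import *
np.set_printoptions(precision=3,suppress=True)
a=cv2.imread("pics/top0.png")[140:280,230:450];b=cv2.imread("pics/side0.png")[160:270,215:375]
cv2.imwrite("pics/c1.png",cv2.resize(a,None,fx=3.6,fy=3.6,interpolation=cv2.INTER_CUBIC))
cv2.imwrite("pics/c2.png",cv2.resize(b,None,fx=5,fy=5,interpolation=cv2.INTER_CUBIC))
C={}
for c in("top","side"):
    snap(c); d=np.load(c+"0.npy")
    # thresholds by height
    vv,uu=np.mgrid[0:420,0:560]; P=world(c,uu,vv,np.where(d>0,d,np.nan)).reshape(420,560,3); np.save(c+"P.npy",P)
    for n in["orange_tumbler","teal_tumbler","pink_tumbler","orange_lid","teal_lid","pink_lid"]:
        r=models.masks_of(c,n)
        for q in r[:2]:
            m=q["region"]; X=P[m]; X=X[np.isfinite(X[:,0])&(X[:,2]>0.008)]
            if len(X)<10: continue
            rect=cv2.minAreaRect((X[:,:2]*1000).astype(np.float32))
            print(c,n,round(q["p"],2),len(X),X.mean(0),np.percentile(X[:,2],[50,97]),np.round(rect[0],0),np.round(rect[1],0),round(rect[2],1))
E
```

```text
top orange_tumbler 0.95 596 [0.558 0.339 0.051] [0.053 0.062] [560. 338.] [53. 82.] 81.7
top orange_tumbler 0.49 3966 [0.515 0.075 0.032] [0.011 0.14 ] [514.  88.] [267. 231.] 15.4
top pink_tumbler 0.75 567 [0.464 0.308 0.053] [0.054 0.063] [463. 308.] [53. 80.] 71.1
top pink_tumbler 0.16 220 [0.599 0.524 0.019] [0.019 0.024] [601. 524.] [42. 44.] 45.9
top orange_lid 0.55 367 [0.412 0.381 0.016] [0.015 0.031] [412. 381.] [57. 58.] 44.6
top teal_lid 0.68 376 [0.35  0.331 0.017] [0.016 0.032] [351. 331.] [57. 57.] 89.1
top pink_lid 0.95 402 [0.364 0.258 0.016] [0.015 0.033] [365. 258.] [58. 60.] 88.7
top pink_lid 0.79 306 [0.42  0.717 0.013] [0.011 0.027] [420. 717.] [60. 62.] 63.0
side orange_tumbler 0.75 484 [0.559 0.351 0.046] [0.048 0.063] [554. 367.] [ 95. 121.] 16.1
side orange_tumbler 0.22 2050 [0.532 0.091 0.028] [0.01  0.121] [461. 292.] [259. 782.] 15.5
side teal_tumbler 0.91 597 [0.479 0.439 0.045] [0.047 0.062] [500. 412.] [ 78. 141.] 44.5
side teal_tumbler 0.38 542 [0.463 0.321 0.043] [0.046 0.062] [489. 279.] [ 97. 163.] 55.1
side pink_tumbler 0.95 517 [0.463 0.323 0.044] [0.046 0.062] [468. 316.] [47. 90.] 77.9
side orange_lid 0.47 225 [0.41  0.385 0.019] [0.017 0.033] [412. 382.] [59. 59.] 11.3
side teal_lid 0.79 218 [0.348 0.336 0.019] [0.017 0.033] [349. 333.] [61. 56.] 18.7
side teal_lid 0.45 224 [0.409 0.385 0.019] [0.017 0.033] [411. 382.] [61. 58.] 83.0
side pink_lid 0.65 464 [0.421 0.722 0.013] [0.011 0.027] [422. 719.] [59. 60.] 21.0
side pink_lid 0.39 206 [0.348 0.337 0.019] [0.017 0.033] [349. 333.] [55. 56.] 18.7
```

View pics/c1.png

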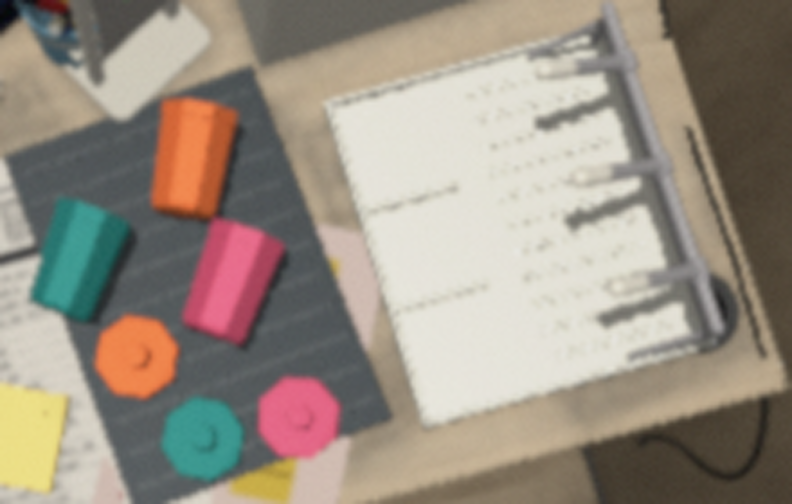

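View pics/c2.png

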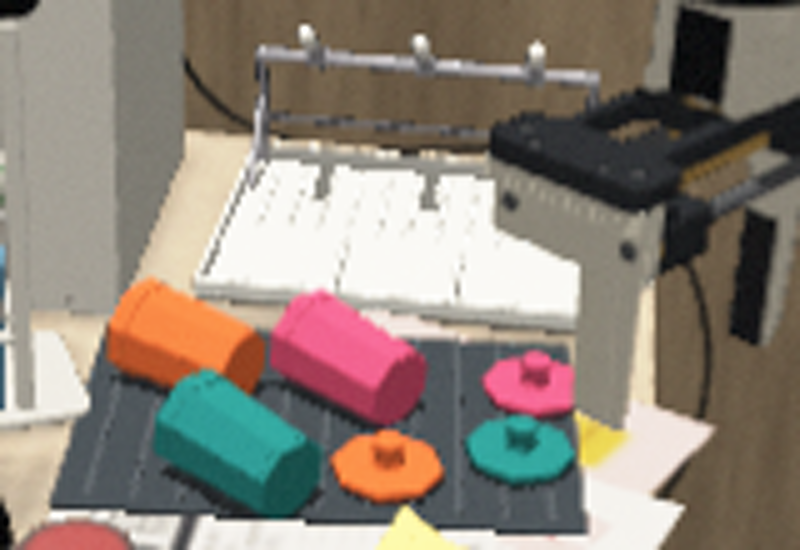

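```bash
cat > fit.py <<'E'
from h import *
from scipy.optimize import least_squares
H={"orange":8,"pink":170,"teal":88}
def colour_pts(c,im,d,col,ctr,r,zmin):
    vv,uu=np.mgrid[0:420,0:560]; P=world(c,uu,vv,d).reshape(420,560,3)
    hsv=cv2.cvtColor(np.ascontiguousarray(im),cv2.COLOR_RGB2HSV).astype(int)
    dh=np.abs((hsv[...,0]-H[col]+90)%180-90)
    m=(d>0)&(dh<9)&(hsv[...,1]>110)&(np.hypot(P[...,0]-ctr[0],P[...,1]-ctr[1])<r)&(P[...,2]>zmin)
    m=cv2.erode(m.astype(np.uint8),np.ones((2,2)))>0
    return P[m]
def fit_tumbler(X,base=0.006):
    best=None
    t=np.arctan2(4,82); ang=np.arange(8)*np.pi/4
    def res(p):
        a=np.array([np.cos(p[2]),np.sin(p[2]),0]);s=np.array([-a[1],a[0],0])
        o=np.array([p[0],p[1],0]); z=np.array([0,0,1.])
        # foot centre height 24 over mat when lying on flat: axis tilted up by t towards the mouth
        A=np.cos(t)*a+np.sin(t)*z; Z=np.cos(t)*z-np.sin(t)*a
        O=o+np.array([0,0,base])+Z*24e-3/np.cos(t)*np.cos(t)
        Q=X-O; h=Q@A; y=Q@s; w=Q@Z
        rad=np.max([y*np.cos(k)+w*np.sin(k) for k in ang],0)-(24e-3+h*4/82)
        return np.maximum.reduce([rad*np.cos(t),-h,h-82e-3])
    for y0 in np.arange(0,2*np.pi,np.pi/6):
        c=X.mean(0)[:2]-0.04*np.array([np.cos(y0),np.sin(y0)])
        r=least_squares(res,[*c,y0],loss="soft_l1",f_scale=.002)
        if best is None or r.cost<best.cost: best=r
    return best.x,np.sqrt(np.mean(best.fun**2))
E
python3 - <<'E'
from fit import *
np.set_printoptions(precision=4,suppress=True)
I={}
for c in("top","side"):
    I[c]=(cv2.imread(f"pics/{c}0.png")[:,:,::-1],np.load(c+"0.npy"))
for col,ct in dict(orange=(.56,.34),teal=(.483,.43),pink=(.464,.314)).items():
    A=[]
    for c in I:
        X=colour_pts(c,*I[c],col,ct,.06,.015);A.append(X)
        f,e=fit_tumbler(X);print(col,c,len(X),f[:2],np.degrees(f[2])%360,"rms",e,"ztop",np.percentile(X[:,2],98))
    f,e=fit_tumbler(np.vstack(A));print(col,"both",f[:2],np.degrees(f[2])%360,e,"mid",f[:2]+.041*np.array([np.cos(f[2]),np.sin(f[2])]))
for col,ct in dict(orange=(.412,.381),teal=(.35,.332),pink=(.364,.258)).items():
    for c in I:
        X=colour_pts(c,*I[c],col,ct,.045,.008);K=X[X[:,2]>.024];F=X[(X[:,2]<.022)]
        print(col,"lid",c,len(X),"knob",len(K),K.mean(0) if len(K) else 0,np.median(F[:,2]),np.round(cv2.minEnclosingCircle((F[:,:2]*1000).astype(np.float32)),1) if 0 else cv2.minAreaRect((F[:,:2]*1000).astype(np.float32)))
def seg(P,a,b,r):
    t=np.clip((P-a)@(b-a)/((b-a)@(b-a)),0,1);return np.linalg.norm(P-a-t[:,None]*(b-a),axis=1)-r
def rack(P):
    def res(p):
        R=np.array([[np.cos(p[2]),-np.sin(p[2])],[np.sin(p[2]),np.cos(p[2])]])
        Q=P.copy();Q[:,:2]=(P[:,:2]-p[:2])@R;Q[:,2]-=p[3]
        D=[seg(Q,np.array([.085,-.13,.1]),np.array([.085,.13,.1]),.005)]
        for y in(-.08,0,.08):D.append(seg(Q,np.array([.085,y,.1]),np.array([.0141,y,.1448]),.006))
        return np.min(np.abs(D),0)
    return least_squares(res,[.513,.086,np.radians(-75),0],loss="soft_l1",f_scale=.003)
B=[]
for c in I:
    P=np.load(c+"P.npy").reshape(-1,3);P=P[np.isfinite(P[:,0])]
    m=(np.hypot(P[:,0]-.513,P[:,1]-.086)<.19)&(P[:,2]>.085)&(P[:,2]<.17);X=P[m]
    a=np.radians(-75);q=(X[:,:2]-[.513,.086])@np.array([[np.cos(a),-np.sin(a)],[np.sin(a),np.cos(a)]])
    X=X[(abs(q[:,0]-.05)<.06)&(abs(q[:,1])<.14)];B.append(X)
    r=rack(X);print("rack",c,len(X),r.x[:2],np.degrees(r.x[2]),r.x[3],np.median(abs(r.fun)))
r=rack(np.vstack(B));print("both",r.x,np.degrees(r.x[2]),np.median(abs(r.fun)))
# tray outline: low points
for c in I:
    P=np.load(c+"P.npy").reshape(-1,3);im=I[c][0].reshape(-1,3)
    m=np.isfinite(P[:,0])&(np.hypot(P[:,0]-.513,P[:,1]-.086)<.18)&(P[:,2]>.004)&(P[:,2]<.022)&(im.min(1)>150)&(np.ptp(im.astype(int),axis=1)<35)
    print("tray",c,m.sum(),cv2.minAreaRect((P[m][:,:2]*1000).astype(np.float32)))
E
```

```text
orange top 533 [0.5224 0.3453] 349.9516681677644 rms 0.002005891218518654 ztop 0.06237090750085011
orange side 397 [0.5224 0.3441] 349.5949804391892 rms 0.0016807471259155406 ztop 0.061792982022960144
orange both [0.5225 0.3447] 349.6399977409135 0.001917253069185656 mid [0.5629 0.3374]
teal top 486 [0.4479 0.4391] 339.5689286907961 rms 0.002013934027545843 ztop 0.06261823655718109
teal side 513 [0.4462 0.4383] 339.91977579900987 rms 0.0013894730473090547 ztop 0.06180828446690669
teal both [0.4465 0.4387] 339.8355816364772 0.0017657525476744954 mid [0.485  0.4246]
pink top 528 [0.43   0.3236] 338.69423645368073 rms 0.0019865274338401076 ztop 0.06349696642487092
pink side 434 [0.4286 0.322 ] 339.2017251051798 rms 0.0015231175440472554 ztop 0.061679173583446885
pink both [0.4293 0.3229] 338.7919249368277 0.0018543675178269651 mid [0.4675 0.3081]
orange lid top 336 knob 34 [0.4118 0.3811 0.0307] 0.014972230704247025 ((410.6564636230469, 379.3103942871094), (56.40586853027344, 56.59228515625), 36.9239616394043)
orange lid side 199 knob 25 [0.41   0.3837 0.0299] 0.0167635171075724 ((409.9
[... 563 characters left out ...]
939453), 44.505428314208984)
pink lid side 143 knob 17 [0.3629 0.2619 0.0302] 0.016737815645228415 ((362.4106140136719, 264.120849609375), (50.498512268066406, 57.13362503051758), 25.94151496887207)
rack top 735 [0.5161 0.0801] -74.31340769062375 -8.992659413845684e-05 0.0009874671558588559
rack side 265 [0.5165 0.08  ] -74.42668648040947 0.0013008162762639575 0.0009341516147277264
both [ 0.5163  0.0802 -1.2985  0.0003] -74.40049950655794 0.0010457122296530846
tray top 6005 ((509.86077880859375, 107.92520904541016), (268.61932373046875, 249.0386962890625), 15.486769676208496)
tray side 1776 ((516.1879272460938, 102.61450958251953), (255.02696228027344, 267.9996337890625), 16.419082641601562)
```

```bash
cat > go.py <<'E'
import sys
from h import *
from scipy.spatial.transform import Rotation as R
np.set_printoptions(precision=4,suppress=True)
RO=np.array([.5163,.0802]);RY=np.radians(-74.4)
def rk(x,y): return RO+np.array([[np.cos(RY),-np.sin(RY)],[np.sin(RY),np.cos(RY)]])@np.array([x,y])
def delta(p,yang=None):
    """TCP target p (world), closing line angle in deg -> travel in tool axes, spin"""
    s=robot.read_state();M=R.from_rotvec(s["orientation"]).as_matrix()
    ya=np.degrees(np.arctan2(M[1,1],M[0,1]))
    tr=M.T@(np.array(p)-s["tool_pos"])
    sp=0 if yang is None else -((yang-ya+90)%180-90)
    print("tcp",s["tool_pos"],"yang",round(ya,1),"tiltz",M[:,2],"open",round(s["opening"],4),"grip",s["gripper_force"],"F",s["force"],"t",round(s["t"],2))
    print("travel",tr,"len",round(np.linalg.norm(tr),3),"spin",round(np.radians(sp),3),"rad =",round(sp,1),"deg")
E
python3 - <<'E'
from go import *
a=np.radians(349.6);f=np.array([.5225,.3447]);g=f+.02*np.array([np.cos(a),np.sin(a)])
delta([*g,.10],79.6);delta([*g,.03],79.6)
P=np.load("topP.npy").reshape(-1,3);S=np.load("sideP.npy").reshape(-1,3)
for P in(P,S):
    P=P[np.isfinite(P[:,0])];Q=np.c_[(P[:,:2]-RO)@np.array([[np.cos(RY),-np.sin(RY)],[np.sin(RY),np.cos(RY)]]),P[:,2]]
    m=(Q[:,2]>.05)&(Q[:,2]<.24)&(abs(Q[:,0])<.12)&(Q[:,1]>.14)&(Q[:,1]<.4);print("cabinet y",np.percentile(Q[m,1],[0,1,5,20]) if m.any() else None, m.sum())
    m=(Q[:,2]>.15)&(Q[:,2]<.35)&(abs(Q[:,1])<.12)&(Q[:,0]>.1)&(Q[:,0]<.4);print("part x",np.percentile(Q[m,0],[0,1,5,20])if m.any() else None)
E
```

```text
tcp [0.2202 0.5581 0.2356] yang 68.5 tiltz [-0.     -0.0001 -1.    ] open 0.0927 grip 0.0 F [0.0688 0.0483 0.0807] t 2.4
travel [-0.3792 -0.0837  0.1356] len 0.411 spin -0.194 rad = -11.1 deg
tcp [0.2202 0.5581 0.2356] yang 68.5 tiltz [-0.     -0.0001 -1.    ] open 0.0927 grip 0.0 F [0.0688 0.0483 0.0807] t 2.4
travel [-0.3792 -0.0837  0.2056] len 0.439 spin -0.194 rad = -11.1 deg
cabinet y [0.1733 0.1756 0.1765 0.1779] 1802
part x [0.1541 0.1562 0.1576 0.1616]
cabinet y [0.1751 0.1761 0.1767 0.1778] 621
part x [0.1529 0.1557 0.158  0.1609]
```

```bash
python3 -m inch '{"travel":[[-0.04,-0.009,0.01],[-0.08,-0.018,0.02],[-0.12,-0.027,0.035],[-0.16,-0.036,0.05],[-0.2,-0.045,0.065],[-0.24,-0.054,0.08],[-0.28,-0.063,0.095],[-0.32,-0.071,0.11],[-0.355,-0.078,0.125],[-0.379,-0.084,0.135]],"spin":[-0.03,-0.06,-0.09,-0.12,-0.15,-0.18,-0.194,-0.194,-0.194,-0.194]}' 0.25 3
python3 - <<'E'
from go import *
a=np.radians(349.6);f=np.array([.5225,.3447]);g=f+.02*np.array([np.cos(a),np.sin(a)])
delta([*g,.03],79.6)
E
```

```text
t: 3.23
tool_pos: [0.5438, 0.3392, 0.0998]
orientation: [0.286, 3.128, -0.0]
force: [0.4, 0.8, 0.2]
opening: 0.0697
gripper_force: 0.0
tcp [0.5438 0.3392 0.0998] yang 79.5 tiltz [ 0.0004 -0.0001 -1.    ] open 0.0697 grip 0.0 F [0.4345 0.7957 0.1797] t 3.23
travel [0.002  0.0016 0.0698] len 0.07 spin -0.001 rad = -0.1 deg
```

```bash
python3 -m inch '{"travel":[[0.001,0.001,0.025],[0.002,0.002,0.05],[0.002,0.002,0.065],[0.002,0.002,0.07],[0.002,0.002,0.07]],"spin":[0,0,0,0,0]}'
python3 -m inch '{"travel":[[0,0,0],[0,0,0],[0,0,0],[0,0,0],[0,0,0],[0,0,0]],"spin":[0,0,0,0,0,0]}' 1 3
python3 -m inch '{"travel":[[0,0,-0.005],[0,0,-0.01],[0,0,-0.02],[0,0,-0.03],[0,0,-0.04],[0,0,-0.05],[0,0,-0.05]],"spin":[0,0,0,0,0,0,0]}'
python3 - <<'E'
from h import *
im,d=snap("side");cv2.imwrite("pics/s1.png",cv2.resize(im[170:290,210:370,::-1],None,fx=5,fy=5,interpolation=cv2.INTER_CUBIC))
E
```

```text
t: 3.65
tool_pos: [0.5388, 0.3428, 0.0289]
orientation: [-0.284, -3.126, 0.003]
force: [0.1, -0.3, -0.5]
opening: 0.0694
gripper_force: 0.0
t: 4.15
tool_pos: [0.5412, 0.344, 0.0322]
orientation: [0.285, 3.127, 0.003]
force: [0.5, 1.1, 4.5]
opening: 0.0505
gripper_force: 3.0
t: 4.73
tool_pos: [0.5421, 0.3442, 0.0843]
orientation: [0.285, 3.125, 0.004]
force: [0.3, 0.5, 0.5]
opening: 0.0507
gripper_force: 3.0
```

View pics/s1.png

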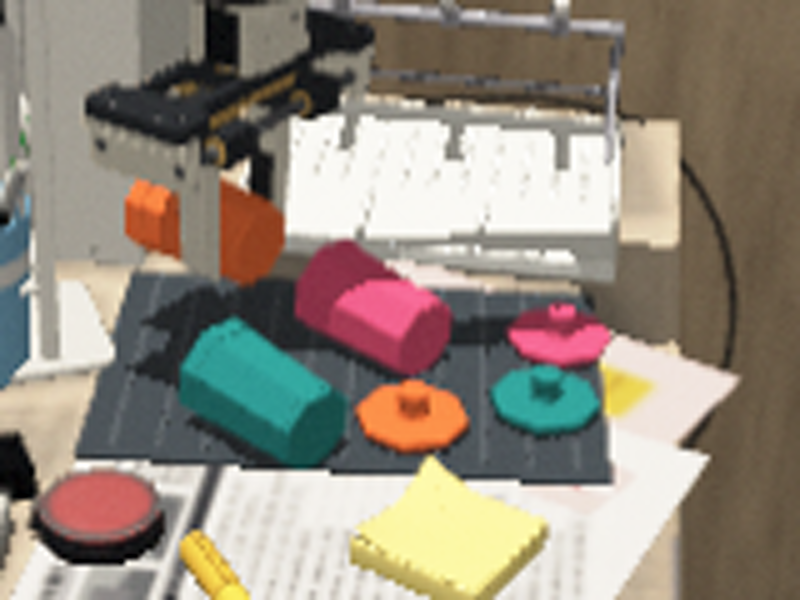

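```bash
python3 - <<'E'
from go import *
delta([*rk(-.063,-.08),.157],15.6)
delta([*rk(-.11,-.08),.157],15.6)
E
```

```text
tcp [0.5416 0.3439 0.083 ] yang 79.6 tiltz [ 0.0033  0.0017 -1.    ] open 0.0504 grip 2.995057174329787 F [ 0.4607 -0.1931 -1.2449] t 4.78
travel [ 0.0765 -0.2423 -0.0748] len 0.265 spin 1.117 rad = 64.0 deg
tcp [0.5416 0.3439 0.083 ] yang 79.6 tiltz [ 0.0033  0.0017 -1.    ] open 0.0504 grip 2.995057174329787 F [ 0.4607 -0.1931 -1.2449] t 4.78
travel [ 0.0971 -0.2    -0.0747] len 0.235 spin 1.117 rad = 64.0 deg
```

```bash
python3 -m inch '{"travel":[[0,0,-0.025],[0,0,-0.05],[0.01,-0.02,-0.075],[0.02,-0.045,-0.075],[0.035,-0.075,-0.075],[0.05,-0.105,-0.075],[0.065,-0.135,-0.075],[0.08,-0.165,-0.075],[0.092,-0.19,-0.075],[0.097,-0.2,-0.075]],"spin":[0.12,0.24,0.36,0.48,0.6,0.72,0.84,0.96,1.07,1.117]}' 1 6
python3 -m inch '{"travel":[[0,0,0],[0,0,0]],"spin":[0,0]}'
python3 - <<'E'
from go import *
delta([*rk(-.063,-.08),.157],15.6)
for c in("side","top"):
    im,d=snap(c);cv2.imwrite(f"pics/{c}2.png",im[:,:,::-1]);np.save(c+"2.npy",d)
a=cv2.imread("pics/side2.png")[150:290,240:400]
b=cv2.imread("pics/top2.png")[130:270,290:450]
cv2.imwrite("pics/c3.png",np.hstack([cv2.resize(x,(400,350),interpolation=cv2.INTER_CUBIC) for x in(a,b)]))
E
```

```text
t: 5.62
tool_pos: [0.4065, 0.1618, 0.1547]
orientation: [-1.908, -2.495, 0.003]
force: [-1.3, -0.0, -0.7]
opening: 0.0504
gripper_force: 6.0
t: 5.78
tool_pos: [0.4088, 0.1639, 0.1557]
orientation: [1.899, 2.502, 0.001]
force: [0.1, -0.1, -0.5]
opening: 0.0507
gripper_force: 6.0
tcp [0.4088 0.1639 0.1557] yang 15.6 tiltz [ 0.0007  0.0004 -1.    ] open 0.0507 grip 5.990222489073744 F [ 0.143  -0.1411 -0.4511] t 5.78
travel [-0.0465  0.001  -0.0013] len 0.047 spin 0.0 rad = 0.0 deg
```

View pics/c3.png

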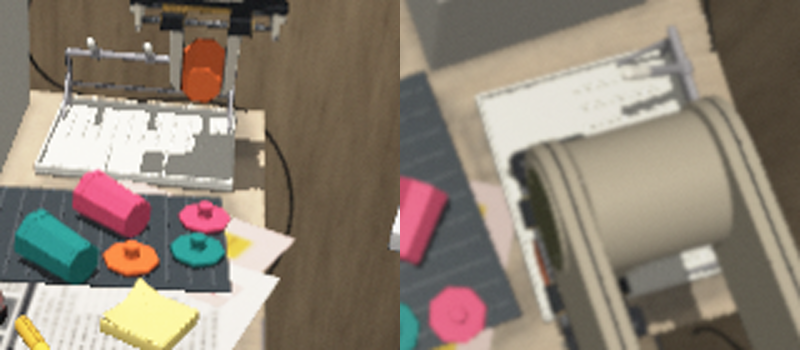

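```bash
python3 -m inch '{"travel":[[-0.03,0.001,0],[-0.05,0.001,0],[-0.06,0.001,0.002],[-0.07,0.001,0.008],[-0.08,0.001,0.013],[-0.09,0.001,0.018],[-0.1,0.001,0.022],[-0.107,0.001,0.025],[-0.107,0.001,0.025]],"spin":[0,0,0,0,0,0,0,0,0]}'
python3 -m inch '{"travel":[[-0.004,0,0.001],[-0.008,0,0.002],[-0.012,0,0.003],[-0.016,0,0.004],[-0.018,0,0.004],[-0.018,0,0.004]],"spin":[0,0,0,0,0,0]}' 1 3
python3 - <<'E'
from go import *
delta([*rk(.014,-.08),.127],15.6)
im,d=snap("side");a=im[150:250,280:380,::-1]
cv2.imwrite("pics/c4.png",cv2.resize(a,(600,600),interpolation=cv2.INTER_CUBIC))
E
```

```text
t: 6.63
tool_pos: [0.4382, 0.0602, 0.1296]
orientation: [-1.9, -2.5, 0.002]
force: [-0.6, 0.6, -1.4]
opening: 0.0506
gripper_force: 6.0
t: 7.13
tool_pos: [0.4436, 0.0433, 0.1268]
orientation: [1.9, 2.501, -0.0]
force: [-0.2, -0.2, 0.7]
opening: 0.0507
gripper_force: 3.0
tcp [0.4436 0.0433 0.1268] yang 15.6 tiltz [ 0.0006 -0.0006 -1.    ] open 0.0507 grip 2.988366986313716 F [-0.1686 -0.2226  0.7142] t 7.13
travel [ 0.0019 -0.0001 -0.0002] len 0.002 spin -0.001 rad = -0.0 deg
```

View pics/c4.png

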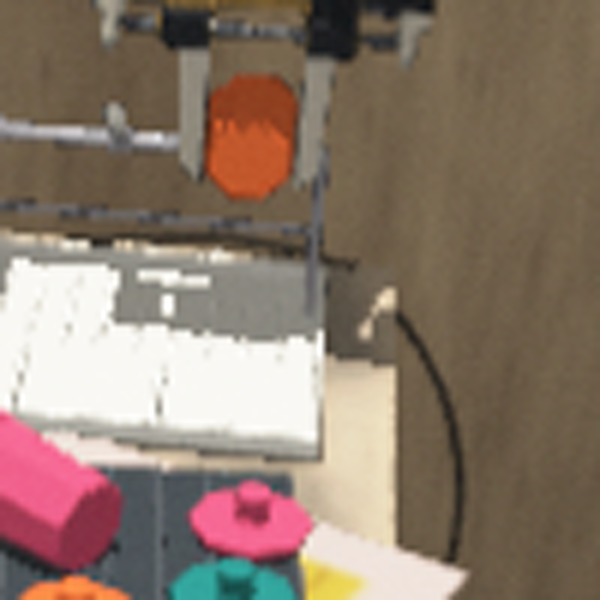

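```bash
python3 -m inch '{"travel":[[0,0,0],[0,0,0],[0,0,0],[0,0,0],[0,0,0],[0,0,0]],"spin":[0,0,0,0,0,0]}' 0.37 3
cat >> fit.py <<'E'
def fit6(X,foot,axis):
    """free pose of an octagonal tumbler; axis given roughly"""
    ang=np.arange(8)*np.pi/4
    def res(p):
        A=np.array([np.cos(p[4])*np.cos(p[3]),np.cos(p[4])*np.sin(p[3]),np.sin(p[4])])
        s=np.array([-np.sin(p[3]),np.cos(p[3]),0]);Z=np.cross(A,s)
        Q=X-p[:3];h=Q@A;y=Q@s;w=Q@Z
        rad=np.max([y*np.cos(k)+w*np.sin(k) for k in ang],0)-(24e-3+h*4/82)
        return np.maximum.reduce([rad,-h,h-82e-3])
    r=least_squares(res,[*foot,np.arctan2(axis[1],axis[0]),np.arcsin(axis[2])],loss="soft_l1",f_scale=.002)
    p=r.x;return p[:3],np.degrees(p[3]),np.degrees(p[4]),np.sqrt(np.mean(r.fun**2)),len(X)
def hung(col,y):
    from go import rk,RO,RY
    M=np.array([[np.cos(RY),-np.sin(RY)],[np.sin(RY),np.cos(RY)]]);X=[]
    for c in("side","top"):
        im,d=snap(c);q=colour_pts(c,im,d,col,rk(.03,y),.075,.05);print(c,len(q));X.append(q)
    X=np.vstack(X);X[:,:]=X
    f,yaw,el,e,n=fit6(X,[*rk(-.003,y),.1365],[*(M@[.848,0]),-.53])
    print(col,"foot rack frame mm",np.round(1000*np.r_[M.T@(f[:2]-RO),f[2]],1),"want -3,",y*1000,",136.5; yaw",round(yaw,1),"(-74.4) elev",round(el,1),"(-32) rms",e,n)
E
python3 - <<'E'
from fit import *
hung("orange",-.08)
E
```

```text
t: 7.68
tool_pos: [0.4433, 0.044, 0.1266]
orientation: [-1.9, -2.502, 0.0]
force: [-0.0, -0.9, 0.2]
opening: 0.0588
gripper_force: 0.0
side 229
top 130
orange foot rack frame mm [ -2.5 -78.4 137.3] want -3, -80.0 ,136.5; yaw -76.3 (-74.4) elev -33.1 (-32) rms 0.0031498836347270587 359
```

```bash
python3 -m inch '{"travel":[[0,0,-0.025],[0,0,-0.06],[0,0,-0.09],[0.01,0,-0.1]],"spin":[0,0,0,0]}' 
python3 - <<'E'
from go import *
g=np.array([.4293,.3229])+.02*np.array([np.cos(np.radians(338.8)),np.sin(np.radians(338.8))])
delta([*g,.1],68.8)
for c in("top","side"):
    im,d=snap(c)
    for n in("pink_tumbler","teal_tumbler","orange_lid","teal_lid","pink_lid"):print(c,n,[(np.round(r["centre"],3).tolist(),round(r["p"],2)) for r in models.look_for(c,n)][:3])
E
```

```text
t: 8.12
tool_pos: [0.4428, 0.0528, 0.2317]
orientation: [1.898, 2.496, 0.006]
force: [-0.1, 0.7, 0.5]
opening: 0.0588
gripper_force: 0.0
tcp [0.4428 0.0528 0.2317] yang 15.5 tiltz [ 0.0067 -0.0006 -1.    ] open 0.0588 grip 0.0 F [-0.1313  0.7194  0.5258] t 8.12
travel [0.2523 0.0744 0.1316] len 0.294 spin -0.93 rad = -53.3 deg
top pink_tumbler [([0.466, 0.311, 0.059], 0.69), ([0.522, 0.536, 0.015], 0.66)]
top teal_tumbler [([0.484, 0.421, 0.056], 0.73), ([0.601, 0.522, 0.023], 0.38)]
top orange_lid [([0.411, 0.376, 0.014], 0.77), ([0.519, 0.11, 0.007], 0.51)]
top teal_lid [([0.351, 0.327, 0.016], 0.96), ([0.523, 0.105, 0.008], 0.74)]
top pink_lid [([0.417, 0.717, 0.012], 0.76)]
side pink_tumbler [([0.462, 0.323, 0.049], 0.85)]
side teal_tumbler [([0.479, 0.438, 0.047], 0.88)]
side orange_lid [([0.406, 0.386, 0.013], 0.67), ([0.516, 0.073, 0.012], 0.29)]
side teal_lid [([0.344, 0.338, 0.017], 0.47)]
side pink_lid [([0.418, 0.723, 0.016], 0.67), ([0.362, 0.265, 0.017], 0.47), ([0.344, 0.337, 0.014], 0.27)]
```

Tumblers unchanged. Go to pink.

```bash
python3 -m inch '{"travel":[[0.03,0.008,0],[0.06,0.016,0],[0.09,0.025,0],[0.12,0.035,0.01],[0.15,0.045,0.03],[0.18,0.054,0.05],[0.21,0.063,0.08],[0.235,0.07,0.11],[0.252,0.074,0.13],[0.252,0.074,0.131]],"spin":[-0.11,-0.22,-0.33,-0.44,-0.55,-0.66,-0.77,-0.88,-0.93,-0.93]}' 0.25 3
python3 - <<'E'
from go import *
g=np.array([.4293,.3229])+.02*np.array([np.cos(np.radians(338.8)),np.sin(np.radians(338.8))])
delta([*g,.03],68.8)
E
```

```text
t: 9.55
tool_pos: [0.4405, 0.3172, 0.09]
orientation: [-0.566, -3.083, 0.007]
force: [-0.7, 0.6, -0.3]
opening: 0.0697
gripper_force: 0.0
tcp [0.4405 0.3172 0.09  ] yang 69.2 tiltz [-0.0073 -0.0032 -1.    ] open 0.0697 grip 0.0 F [-0.6661  0.6151 -0.2591] t 9.55
travel [-0.0078  0.0015  0.0599] len 0.06 spin 0.007 rad = 0.4 deg
```

```bash
python3 -m inch '{"travel":[[0,0,0],[0,0,0],[0,0,0]],"spin":[0,0,0]}' 
python3 - <<'E'
from go import *
g=np.array([.4293,.3229])+.02*np.array([np.cos(np.radians(338.8)),np.sin(np.radians(338.8))])
delta([*g,.03],68.8)
E
```

```text
t: 9.8
tool_pos: [0.4455, 0.3158, 0.0974]
orientation: [0.579, 3.086, 0.002]
force: [0.6, -0.2, 0.7]
opening: 0.0696
gripper_force: 0.0
tcp [0.4455 0.3158 0.0974] yang 68.8 tiltz [ 0.0024  0.0011 -1.    ] open 0.0696 grip 0.0 F [ 0.6406 -0.2285  0.7392] t 9.8
travel [-0.0022  0.0006  0.0674] len 0.067 spin -0.001 rad = -0.0 deg
```

```bash
python3 -m inch '{"travel":[[-0.001,0.001,0.025],[-0.002,0.001,0.05],[-0.002,0.001,0.065],[-0.002,0.001,0.068],[-0.002,0.001,0.068]],"spin":[0,0,0,0,0]}'
python3 -m inch '{"travel":[[0,0,0],[0,0,0],[0,0,0],[0,0,0],[0,0,0],[0,0,0]],"spin":[0,0,0,0,0,0]}' 1 6
python3 -m inch '{"travel":[[0,0,-0.01],[0,0,-0.03],[0,0,-0.06],[0,0,-0.09],[0,0,-0.12],[0,0,-0.125],[0,0,-0.125]],"spin":[0,0,0,0,0,0,0]}'
python3 - <<'E'
from go import *
delta([*rk(-.11,.076),.157],15.6)
E
```

```text
t: 10.22
tool_pos: [0.4466, 0.3155, 0.0279]
orientation: [-0.579, -3.088, 0.001]
force: [0.1, 0.3, 1.4]
opening: 0.0699
gripper_force: 0.0
t: 10.72
tool_pos: [0.4475, 0.3169, 0.0292]
orientation: [0.576, 3.086, 0.002]
force: [-0.5, -0.7, 7.7]
opening: 0.0502
gripper_force: 6.0
t: 11.3
tool_pos: [0.4482, 0.3176, 0.1565]
orientation: [0.575, 3.084, 0.007]
force: [0.3, 0.3, -1.3]
opening: 0.05
gripper_force: 6.0
tcp [0.4482 0.3176 0.1565] yang 68.9 tiltz [ 0.0054  0.0032 -1.    ] open 0.05 grip 5.974611795899136 F [ 0.2521  0.2706 -1.3036] t 11.3
travel [-0.1442 -0.0632 -0.0002] len 0.157 spin 0.93 rad = 53.3 deg
```

```bash
python3 -m inch '{"travel":[[0,0,0],[0,0,0],[-0.01,-0.004,0],[-0.03,-0.013,0],[-0.05,-0.021,0],[-0.08,-0.035,0],[-0.105,-0.046,0],[-0.13,-0.057,0],[-0.144,-0.063,0],[-0.144,-0.063,0]],"spin":[0.12,0.24,0.36,0.48,0.6,0.72,0.84,0.93,0.93,0.93]}'
python3 -m inch '{"travel":[[0,0,0],[0,0,0],[0,0,0]],"spin":[0,0,0]}'
python3 - <<'E'
from go import *
delta([*rk(-.063,.076),.157],15.6)
delta([*rk(-.003,.076),.131],15.6)
delta([*rk(.014,.076),.127],15.6)
E
```

```text
t: 12.13
tool_pos: [0.5589, 0.2032, 0.1511]
orientation: [-1.899, -2.502, 0.003]
force: [-0.4, 0.3, -0.6]
opening: 0.05
gripper_force: 6.0
t: 12.38
tool_pos: [0.557, 0.2067, 0.1521]
orientation: [-1.896, -2.504, 0.001]
force: [-0.3, 0.1, 0.2]
opening: 0.0505
gripper_force: 6.0
tcp [0.557  0.2067 0.1521] yang 15.7 tiltz [-0.0011  0.0001 -1.    ] open 0.0505 grip 5.97440390208817 F [-0.3481  0.1345  0.1964] t 12.38
travel [-0.0479  0.0027 -0.0049] len 0.048 spin 0.002 rad = 0.1 deg
tcp [0.557  0.2067 0.1521] yang 15.7 tiltz [-0.0011  0.0001 -1.    ] open 0.0505 grip 5.97440390208817 F [-0.3481  0.1345  0.1964] t 12.38
travel [-0.1079  0.0026  0.0211] len 0.11 spin 0.002 rad = 0.1 deg
tcp [0.557  0.2067 0.1521] yang 15.7 tiltz [-0.0011  0.0001 -1.    ] open 0.0505 grip 5.97440390208817 F [-0.3481  0.1345  0.1964] t 12.38
travel [-0.1249  0.0026  0.0251] len 0.127 spin 0.002 rad = 0.1 deg
```

```bash
python3 -m inch '{"travel":[[-0.03,0.002,-0.002],[-0.05,0.003,-0.002],[-0.06,0.003,0],[-0.07,0.003,0.006],[-0.08,0.003,0.011],[-0.09,0.003,0.016],[-0.1,0.003,0.021],[-0.108,0.003,0.024],[-0.108,0.003,0.024]],"spin":[0,0,0,0,0,0,0,0,0]}'
python3 -m inch '{"travel":[[-0.004,0,0.001],[-0.008,0,0.002],[-0.012,0,0.003],[-0.016,0,0.004],[-0.017,0,0.004],[-0.017,0,0.004],[-0.017,0,0.004]],"spin":[0,0,0,0,0,0,0]}' 1 3
python3 -m inch '{"travel":[[0,0,0],[0,0,0],[0,0,0],[0,0,0],[0,0,0],[0,0,0]],"spin":[0,0,0,0,0,0]}' 0.37 3
python3 - <<'E'
from fit import *
hung("pink",.08)
from go import *
delta([*rk(.014,.076),.124],15.6)
E
```

```text
t: 13.13
tool_pos: [0.5894, 0.101, 0.1269]
orientation: [-1.9, -2.5, 0.003]
force: [-0.5, 1.1, -5.7]
opening: 0.0506
gripper_force: 5.9
t: 13.72
tool_pos: [0.5947, 0.0857, 0.1247]
orientation: [1.9, 2.501, -0.0]
force: [0.5, 0.3, -3.6]
opening: 0.051
gripper_force: 3.0
t: 14.22
tool_pos: [0.5946, 0.0861, 0.1248]
orientation: [1.899, 2.502, 0.0]
force: [-0.3, -0.7, -0.0]
opening: 0.0589
gripper_force: 0.0
side 104
top 272
pink foot rack frame mm [-41.1  77.1  32.7] want -3, 80.0 ,136.5; yaw -74.5 (-74.4) elev 2.2 (-32) rms 0.025069196154265342 376
tcp [0.5945 0.0861 0.1247] yang 15.6 tiltz [ 0.0001 -0.0001 -1.    ] open 0.0586 grip 0.0 F [ 0.7649  0.3161 -0.2239] t 14.32
travel [ 0.0013 -0.0009  0.0007] len 0.002 spin -0.0 rad = -0.0 deg
```

```bash
python3 - <<'E'
from h import *
im,d=snap("side");a=im[150:250,240:340,::-1]
im2,d2=snap("top");b=im2[130:230,330:430,::-1]
cv2.imwrite("pics/c5.png",np.hstack([cv2.resize(x,(400,400),interpolation=cv2.INTER_CUBIC) for x in (a,b)]))
E
```

```text
(no output)
```

View pics/c5.png

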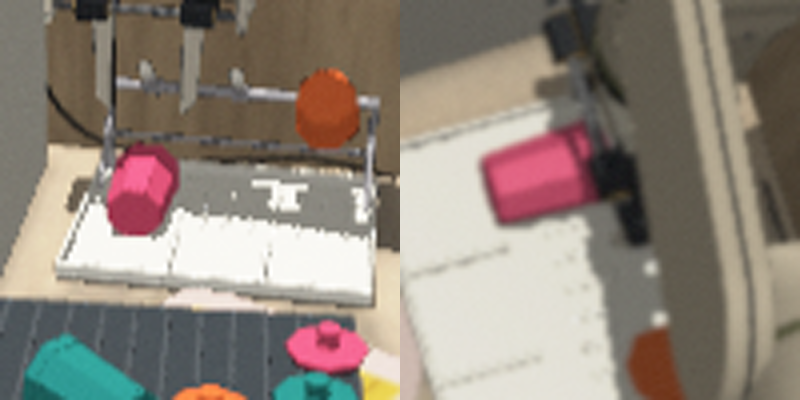

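```bash
python3 -m inch '{"travel":[[0,0,-0.03],[0,0,-0.06],[0,0,-0.09],[0.02,0,-0.11],[0.05,0,-0.12],[0.09,0,-0.12],[0.13,0,-0.12],[0.17,0,-0.12],[0.2,0,-0.12],[0.2,0,-0.12]],"spin":[0,0,0,0,0,0,0,0,0,0]}'
python3 - <<'E'
from fit import *
from go import *
A=[]
for c in("side","top"):
    im,d=snap(c);X=colour_pts(c,im,d,"pink",rk(0,.08),.08,.02);A.append(X)
    f,e=fit_tumbler(X,.008);print(c,len(X),f,np.degrees(f[2])%360-360,e,"ztop",np.percentile(X[:,2],98))
f,e=fit_tumbler(np.vstack(A),.008);print(f,e)
M=np.array([[np.cos(RY),-np.sin(RY)],[np.sin(RY),np.cos(RY)]]);print("rack frame foot",M.T@(f[:2]-RO))
g=f[:2]+.006*np.array([np.cos(f[2]),np.sin(f[2])])
delta([*g,.1],np.degrees(f[2])+90);delta([*g,.032],np.degrees(f[2])+90)
E
```

```text
t: 15.25
tool_pos: [0.5386, 0.284, 0.2447]
orientation: [-1.892, -2.505, -0.002]
force: [-0.2, -0.7, -0.2]
opening: 0.0585
gripper_force: 0.0
side 245 [0.5798 0.1438 4.9641] -75.57932360959518 0.0019695158852074883 ztop 0.06388930673472142
top 279 [0.5802 0.1432 4.9742] -75.00054668775215 0.0022251934102598594 ztop 0.061881933267667805
[0.5801 0.1437 4.9644] 0.0021180575301002406
rack frame foot [-0.044   0.0785]
tcp [0.5403 0.2797 0.2445] yang 15.7 tiltz [-0.0001 -0.0004 -1.    ] open 0.058 grip 0.0 F [-0.2764 -1.0901 -0.2235] t 15.35
travel [-0.1477  0.0013  0.1445] len 0.207 spin 0.023 rad = 1.3 deg
tcp [0.5403 0.2797 0.2445] yang 15.7 tiltz [-0.0001 -0.0004 -1.    ] open 0.058 grip 0.0 F [-0.2764 -1.0901 -0.2235] t 15.35
travel [-0.1477  0.0013  0.2125] len 0.259 spin 0.023 rad = 1.3 deg
```

```bash
python3 -m inch '{"travel":[[-0.035,0,0.02],[-0.07,0,0.05],[-0.1,-0.001,0.08],[-0.125,-0.001,0.1],[-0.145,-0.001,0.13],[-0.148,-0.001,0.16],[-0.148,-0.001,0.185],[-0.148,-0.001,0.2],[-0.148,-0.001,0.212],[-0.148,-0.001,0.212]],"spin":[0.01,0.023,0.023,0.023,0.023,0.023,0.023,0.023,0.023,0.023]}' 0.3 6
python3 -m inch '{"travel":[[0,0,0],[0,0,0],[0,0,0],[0,0,0],[0,0,0],[0,0,0],[0,0,0]],"spin":[0,0,0,0,0,0,0]}' 1 6
python3 -m inch '{"travel":[[0,0,-0.001],[0.007,0,-0.002],[0.014,0,-0.002],[0.021,0,-0.002],[0.028,0,-0.002],[0.035,0,-0.002],[0.038,0,-0.002],[0.038,0,-0.001]],"spin":[0,0,0,0,0,0,0,0]}'
python3 -m inch '{"travel":[[0,0,0.001],[0,0,0.001],[0,0,0.001],[0,0,0.001],[0,0,-0.02],[0,0,-0.05],[0,0,-0.06]],"spin":[0,0,0,0,0,0,0]}' 0.3 6
python3 - <<'E'
from fit import *
from go import *
A=[]
for c in("side","top"):
    im,d=snap(c);X=colour_pts(c,im,d,"pink",rk(-.035,.08),.08,.02);A.append(X)
    f,e=fit_tumbler(X,.008);print(c,len(X),f[:2],np.degrees(f[2])%360-360,e,"ztop",np.percentile(X[:,2],98))
f,e=fit_tumbler(np.vstack(A),.008)
M=np.array([[np.cos(RY),-np.sin(RY)],[np.sin(RY),np.cos(RY)]]);print("rack frame foot",M.T@(f[:2]-RO),np.degrees(f[2])%360-360,e)
g=f[:2]+.022*np.array([np.cos(f[2]),np.sin(f[2])])
delta([*g,.032],np.degrees(f[2])+90)
E
```

```text
t: 16.18
tool_pos: [0.5796, 0.1341, 0.0322]
orientation: [-1.93, -2.478, 0.002]
force: [-0.6, 0.1, 3.8]
opening: 0.0655
gripper_force: 2.3
t: 16.77
tool_pos: [0.5801, 0.1357, 0.0331]
orientation: [1.928, 2.479, 0.001]
force: [0.7, -2.6, 3.1]
opening: 0.0492
gripper_force: 5.9
t: 17.43
tool_pos: [0.57, 0.1739, 0.0337]
orientation: [1.927, 2.481, 0.0]
force: [-0.5, 0.5, 0.0]
opening: 0.0497
gripper_force: 6.0
t: 18.02
tool_pos: [0.5719, 0.1728, 0.0973]
orientation: [1.927, 2.478, 0.004]
force: [0.5, -0.1, -0.3]
opening: 0.0652
gripper_force: 0.0
side 252 [0.5679 0.1818] -73.72039150130365 0.0017677273137681204 ztop 0.06355134132563439
top 5 [0.5136 0.148 ] -312.3269321781203 0.0006074656715655009 ztop 0.0602313038996358
rack frame foot [-0.084   0.0771] -73.75026976178646 0.0017833440894848896
tcp [0.5724 0.173  0.0967] yang 14.2 tiltz [ 0.0054  0.0011 -1.    ] open 0.0651 grip 0.0 F [-0.605  -0.4458 -0.4379] t 18.12
travel [-0.0123 -0.0017  0.0647] len 0.066 spin -0.035 rad = -2.0 deg
```

```bash
python3 -m inch '{"travel":[[-0.012,-0.002,0],[-0.012,-0.002,0.03],[-0.012,-0.002,0.055],[-0.012,-0.002,0.065],[-0.012,-0.002,0.065]],"spin":[-0.035,-0.035,-0.035,-0.035,-0.035]}' 0.3 6
python3 -m inch '{"travel":[[0,0,0],[0,0,0],[0,0,0],[0,0,0],[0,0,0],[0,0,0],[0,0,0]],"spin":[0,0,0,0,0,0,0]}' 1 6
python3 -m inch '{"travel":[[0.01,0,-0.01],[0.02,0,-0.025],[0.025,0,-0.05],[0.03,0,-0.075],[0.03,0,-0.1],[0.03,0,-0.12],[0.03,0,-0.125],[0.03,0,-0.125],[0.03,0,-0.125]],"spin":[0,0,0,0,0,0,0,0,0]}'
cat >> fit.py <<'E'
def held(col):
    from go import rk,RO,RY,R
    s=robot.read_state();p=s["tool_pos"];M=R.from_rotvec(s["orientation"]).as_matrix();a=-M[:2,0]
    im,d=snap("side");X=colour_pts("side",im,d,col,p[:2],.08,p[2]-.07)
    f,yaw,el,e,n=fit6(X,[*(p[:2]-.02*a),p[2]],[*a,0.02])
    M=np.array([[np.cos(RY),-np.sin(RY)],[np.sin(RY),np.cos(RY)]])
    print(col,"held: foot-TCP in rack axes mm",np.round(1000*np.r_[M.T@(f[:2]-p[:2]),f[2]-p[2]],1),"foot rack",np.round(1000*np.r_[M.T@(f[:2]-RO),f[2]],1),"yaw",round(yaw,1),"elev",round(el,1),e,n)
E
python3 - <<'E'
from fit import *
from go import *
held("pink");delta([*rk(-.061,.076),.157],15.6)
E
```

```text
t: 18.53
tool_pos: [0.5741, 0.161, 0.033]
orientation: [1.883, 2.511, 0.005]
force: [-11.5, -3.2, 42.3]
opening: 0.0718
gripper_force: 21.1
t: 19.12
tool_pos: [0.5729, 0.1606, 0.033]
orientation: [1.883, 2.512, 0.003]
force: [-11.1, -3.1, 41.6]
opening: 0.0695
gripper_force: 20.7
t: 19.87
tool_pos: [0.562, 0.1891, 0.1515]
orientation: [-1.884, -2.512, 0.003]
force: [-0.2, -0.1, -0.7]
opening: 0.0491
gripper_force: 6.0
pink held: foot-TCP in rack axes mm [-7.3  1.5 -8.3] foot rack [-99.9  74.7 143.2] yaw -74.3 elev -15.0 0.0022472699400687825 186
tcp [0.5615 0.189  0.1509] yang 16.3 tiltz [-0.0034 -0.0009 -1.    ] open 0.0492 grip 5.9664651161710935 F [ 0.1741  0.8625 -0.6519] t 19.92
travel [-0.0317  0.0028 -0.0061] len 0.032 spin 0.012 rad = 0.7 deg
```

```bash
python3 - <<'E'
from go import *
delta([*rk(-.072,.0755),.193],15.6)
E
python3 -m inch '{"travel":[[0,0.001,-0.015],[0,0.003,-0.03],[-0.01,0.003,-0.042],[-0.02,0.003,-0.042],[-0.02,0.003,-0.042],[-0.02,0.003,-0.042],[-0.02,0.003,-0.042]],"spin":[0,0,0.01,0.012,0.012,0.012,0.012]}' 1 12
python3 - <<'E'
from fit import *
from go import *
held("pink");delta([*rk(-.072,.0755),.193],15.6);delta([*rk(.006,.0755),.1445],15.6)
E
```

```text
tcp [0.5615 0.189  0.1509] yang 16.3 tiltz [-0.0034 -0.0009 -1.    ] open 0.0492 grip 5.9664651161710935 F [ 0.1741  0.8625 -0.6519] t 19.92
travel [-0.0206  0.0023 -0.0421] len 0.047 spin 0.012 rad = 0.7 deg
t: 20.5
tool_pos: [0.5706, 0.1705, 0.194]
orientation: [-1.9, -2.5, 0.003]
force: [0.3, -0.4, -0.4]
opening: 0.0495
gripper_force: 11.9
pink held: foot-TCP in rack axes mm [-7.4  1.3 -8.7] foot rack [-79.8  77.8 185.3] yaw -75.5 elev -13.5 0.0020363130937779746 180
tcp [0.5706 0.1708 0.1942] yang 15.6 tiltz [-0.0021 -0.0002 -1.    ] open 0.049 grip 11.9460147991947 F [ 0.6382  0.2339 -0.5147] t 20.55
travel [-0.0007 -0.0012  0.0012] len 0.002 spin -0.001 rad = -0.0 deg
tcp [0.5706 0.1708 0.1942] yang 15.6 tiltz [-0.0021 -0.0002 -1.    ] open 0.049 grip 11.9460147991947 F [ 0.6382  0.2339 -0.5147] t 20.55
travel [-0.0787 -0.001   0.0497] len 0.093 spin -0.001 rad = -0.0 deg
```

```bash
python3 -m inch '{"travel":[[-0.01,-0.001,0.006],[-0.02,-0.001,0.0125],[-0.03,-0.001,0.019],[-0.04,-0.001,0.025],[-0.05,-0.001,0.0315],[-0.06,-0.001,0.038],[-0.07,-0.001,0.044],[-0.078,-0.001,0.049],[-0.079,-0.001,0.05],[-0.079,-0.001,0.05]],"spin":[0,0,0,0,0,0,0,0,0,0]}'
python3 - <<'E'
from fit import *
from go import *
held("pink");delta([*rk(.006,.0755),.1445],15.6)
E
```

```text
t: 21.38
tool_pos: [0.5914, 0.094, 0.145]
orientation: [-1.901, -2.5, 0.001]
force: [0.6, 0.1, -0.4]
opening: 0.0491
gripper_force: 11.9
pink held: foot-TCP in rack axes mm [-7.1  3.3 -7.3] foot rack [ -0.2  79.4 137.7] yaw -78.3 elev -15.7 0.0020781821322590896 162
tcp [0.5916 0.0946 0.1455] yang 15.6 tiltz [-0.0002  0.0002 -1.    ] open 0.0492 grip 11.94628237099323 F [ 0.1073 -0.7192 -0.5269] t 21.43
travel [ 0.0004 -0.0009  0.001 ] len 0.001 spin -0.001 rad = -0.0 deg
```

No contact force and on target; release gently.

```bash
python3 -m inch '{"travel":[[0,0,0],[0,0,0],[0,0,0],[0,0,0],[0,0,0],[0,0,0],[0,0,0]],"spin":[0,0,0,0,0,0,0]}' 0.4 3
python3 - <<'E'
from fit import *
hung("pink",.08)
E
```

```text
t: 22.02
tool_pos: [0.5916, 0.0948, 0.1457]
orientation: [1.899, 2.502, 0.0]
force: [0.3, 0.7, 0.3]
opening: 0.0559
gripper_force: 0.0
side 214
top 66
pink foot rack frame mm [ -2.8  81.6 138.3] want -3, 80.0 ,136.5; yaw -76.9 (-74.4) elev -33.6 (-32) rms 0.009366999817692359 280
```

```bash
python3 -m inch '{"travel":[[0,0,-0.03],[0,0,-0.06],[0,0,-0.085],[0.02,0,-0.09],[0.06,0,-0.09],[0.1,0,-0.09],[0.14,0,-0.09],[0.18,0,-0.09],[0.21,0,-0.09],[0.21,0,-0.09]],"spin":[0,0,0,0,0,0,0,0,0,0]}'
python3 - <<'E'
from fit import *
from go import *
hung("pink",.08)
A=[]
for c in("side","top"):
    im,d=snap(c);X=colour_pts(c,im,d,"teal",(.485,.425),.06,.02);A.append(X);print(c,len(X))
f,e=fit_tumbler(np.vstack(A));print(f,np.degrees(f[2])%360,e)
g=f[:2]+.02*np.array([np.cos(f[2]),np.sin(f[2])])
delta([*g,.11],np.degrees(f[2])+90)
E
```

```text
t: 22.95
tool_pos: [0.5329, 0.3023, 0.2356]
orientation: [-1.892, -2.505, -0.002]
force: [1.1, -0.7, -0.8]
opening: 0.0561
gripper_force: 0.0
side 173
top 280
pink foot rack frame mm [ -2.4  78.2 137.5] want -3, 80.0 ,136.5; yaw -73.0 (-74.4) elev -35.7 (-32) rms 0.001834768129360164 453
side 502
top 498
[ 0.4468  0.4392 -0.3619] 339.2660506126287 0.0017782406530075926
tcp [0.5354 0.2961 0.2355] yang 15.6 tiltz [ 0.     -0.0006 -1.    ] open 0.0559 grip 0.0 F [-0.3153 -0.2301 -0.2106] t 23.15
travel [ 0.1498 -0.0309  0.1255] len 0.198 spin -0.937 rad = -53.7 deg
```

```bash
python3 -m inch '{"travel":[[0.02,-0.004,0],[0.04,-0.008,0],[0.06,-0.012,0.01],[0.08,-0.017,0.03],[0.1,-0.02,0.05],[0.12,-0.025,0.08],[0.14,-0.03,0.1],[0.15,-0.031,0.12],[0.15,-0.031,0.125],[0.15,-0.031,0.125]],"spin":[-0.11,-0.22,-0.33,-0.44,-0.55,-0.66,-0.77,-0.88,-0.937,-0.937]}' 0.33 6
python3 -m inch '{"travel":[[0,0,0],[0,0,0],[0,0,0]],"spin":[0,0,0]}' 
python3 - <<'E'
from go import *
a=-.3619;g=np.array([.4468,.4392])+.02*np.array([np.cos(a),np.sin(a)])
delta([*g,.035],np.degrees(a)+90)
E
```

```text
t: 23.98
tool_pos: [0.4642, 0.4312, 0.1076]
orientation: [-0.562, -3.088, 0.006]
force: [-0.3, -0.4, 0.2]
opening: 0.0623
gripper_force: 0.0
t: 24.23
tool_pos: [0.4664, 0.4329, 0.1122]
orientation: [0.57, 3.088, 0.003]
force: [0.1, 0.0, 0.5]
opening: 0.0624
gripper_force: 0.0
tcp [0.4664 0.4329 0.1122] yang 69.1 tiltz [ 0.0019  0.0014 -1.    ] open 0.0624 grip 0.0 F [0.0783 0.0334 0.5075] t 24.23
travel [ 0.0007 -0.0012  0.0772] len 0.077 spin -0.003 rad = -0.2 deg
```

```bash
python3 -m inch '{"travel":[[0.001,-0.001,0.025],[0.001,-0.001,0.05],[0.001,-0.001,0.07],[0.001,-0.001,0.077],[0.001,-0.001,0.077]],"spin":[0,0,0,0,0]}'
python3 -m inch '{"travel":[[0,0,0],[0,0,0],[0,0,0],[0,0,0],[0,0,0],[0,0,0]],"spin":[0,0,0,0,0,0]}' 1 6
python3 -m inch '{"travel":[[0,0,-0.01],[0,0,-0.03],[0,0,-0.06],[0,0,-0.09],[0,0,-0.12],[0,0,-0.14],[0,0,-0.155],[0,0,-0.155]],"spin":[0,0,0,0,0,0,0,0]}'
python3 - <<'E'
from fit import *
from go import *
held("teal")
delta([*rk(-.11,0),.19],15.6)
E
```

```text
t: 24.65
tool_pos: [0.4629, 0.4313, 0.032]
orientation: [-0.567, -3.088, 0.004]
force: [0.1, 1.1, 0.4]
opening: 0.0623
gripper_force: 0.0
t: 25.15
tool_pos: [0.4649, 0.4334, 0.0357]
orientation: [0.565, 3.088, 0.004]
force: [0.0, -1.9, 6.5]
opening: 0.0508
gripper_force: 6.0
t: 25.82
tool_pos: [0.4654, 0.4341, 0.1944]
orientation: [0.564, 3.085, 0.009]
force: [0.9, 0.7, -0.9]
opening: 0.0505
gripper_force: 6.0
teal held: foot-TCP in rack axes mm [-12.2 -16.2  -4.9] foot rack [-366.7   29.9  189.4] yaw -21.4 elev 2.8 0.0010972987207477874 370
tcp [0.4647 0.4335 0.1916] yang 69.3 tiltz [ 0.0037  0.003  -1.    ] open 0.0503 grip 5.991417553982151 F [-0.0523 -0.3268 -0.7762] t 25.87
travel [-0.1081 -0.2236  0.001 ] len 0.248 spin 0.937 rad = 53.7 deg
```

```bash
python3 -m inch '{"travel":[[-0.012,-0.025,0],[-0.024,-0.05,0],[-0.036,-0.075,0],[-0.048,-0.1,0],[-0.06,-0.125,0],[-0.072,-0.15,0],[-0.084,-0.175,0],[-0.096,-0.2,0],[-0.108,-0.224,0],[-0.108,-0.224,0]],"spin":[0.11,0.22,0.33,0.44,0.55,0.66,0.77,0.88,0.937,0.937]}' 1 12
python3 -m inch '{"travel":[[0,0,0],[0,0,0],[0,0,0]],"spin":[0,0,0]}' 
python3 - <<'E'
from fit import *
from go import *
held("teal");hung("pink",.08)
delta([*rk(-.063,0),.159],15.6)
delta([*rk(-.003,0),.134],15.6)
E
```

```text
t: 26.7
tool_pos: [0.4848, 0.1807, 0.1867]
orientation: [-1.908, -2.495, 0.006]
force: [-0.5, 0.8, -1.1]
opening: 0.0509
gripper_force: 12.0
t: 26.95
tool_pos: [0.4849, 0.1856, 0.1879]
orientation: [-1.897, -2.503, 0.001]
force: [0.2, -1.0, -1.2]
opening: 0.0502
gripper_force: 12.0
teal held: foot-TCP in rack axes mm [-20.5   1.5  -4.6] foot rack [-130.4   -0.5  183.3] yaw -75.6 elev 2.9 0.001665711604005501 300
side 213
top 0
pink foot rack frame mm [ -1.4  77.6 138.5] want -3, 80.0 ,136.5; yaw -71.8 (-74.4) elev -35.4 (-32) rms 0.002069726275486387 213
tcp [0.4851 0.1857 0.1883] yang 15.7 tiltz [-0.0005  0.     -1.    ] open 0.0503 grip 11.98298225432102 F [-0.2603  0.8991 -0.7004] t 27.1
travel [-0.047   0.0016  0.0293] len 0.055 spin 0.001 rad = 0.1 deg
tcp [0.4851 0.1857 0.1883] yang 15.7 tiltz [-0.0005  0.     -1.    ] open 0.0503 grip 11.98298225432102 F [-0.2603  0.8991 -0.7004] t 27.1
travel [-0.107   0.0015  0.0543] len 0.12 spin 0.001 rad = 0.1 deg
```

```bash
python3 -m inch '{"travel":[[-0.01,0,0.02],[-0.03,0.001,0.029],[-0.05,0.002,0.029],[-0.06,0.002,0.031],[-0.07,0.002,0.036],[-0.08,0.002,0.042],[-0.09,0.002,0.047],[-0.1,0.002,0.052],[-0.107,0.002,0.055],[-0.107,0.002,0.055]],"spin":[0,0,0,0,0,0,0,0,0,0]}'
python3 - <<'E'
from fit import *
from go import *
held("teal");delta([*rk(.014,0),.1295],15.6)
E
```

```text
t: 27.93
tool_pos: [0.5158, 0.081, 0.1326]
orientation: [-1.901, -2.5, 0.002]
force: [-0.1, -0.3, -0.0]
opening: 0.05
gripper_force: 12.0
teal held: foot-TCP in rack axes mm [-20.4   1.4  -4.4] foot rack [-21.3   1.2 128.2] yaw -75.8 elev 2.7 0.0018422481014050067 247
tcp [0.5159 0.0817 0.1331] yang 15.5 tiltz [-0.001  0.    -1.   ] open 0.0506 grip 11.983039659879573 F [-0.0981  0.8013 -0.5287] t 27.98
travel [-0.0156  0.      0.0036] len 0.016 spin -0.001 rad = -0.1 deg
```

```bash
python3 -m inch '{"travel":[[-0.004,0,0.001],[-0.008,0,0.002],[-0.012,0,0.003],[-0.016,0,0.004],[-0.017,0,0.004],[-0.017,0,0.004]],"spin":[0,0,0,0,0,0]}' 1 3
python3 - <<'E'
from fit import *
held("teal")
E
python3 -m inch '{"travel":[[0,0,0],[0,0,0],[0,0,0],[0,0,0],[0,0,0],[0,0,0],[0,0,0]],"spin":[0,0,0,0,0,0,0]}' 0.38 3
python3 - <<'E'
from fit import *
hung("teal",0)
E
```

```text
t: 28.48
tool_pos: [0.5208, 0.0654, 0.1297]
orientation: [1.9, 2.501, -0.001]
force: [0.3, -0.7, -0.2]
opening: 0.0509
gripper_force: 3.0
teal held: foot-TCP in rack axes mm [-23.7   0.8   1.6] foot rack [ -8.2   1.2 131.2] yaw -74.2 elev -4.8 0.0020815967973920385 209
t: 29.12
tool_pos: [0.5206, 0.066, 0.1296]
orientation: [1.9, 2.502, -0.0]
force: [0.5, 0.4, 0.2]
opening: 0.0577
gripper_force: 0.0
side 208
top 83
teal foot rack frame mm [ -2.    1.2 139.6] want -3, 0 ,136.5; yaw -75.0 (-74.4) elev -35.4 (-32) rms 0.0037518060040574253 291
```

```bash
python3 -m inch '{"travel":[[0,0,-0.03],[0,0,-0.06],[0,0,-0.09],[0.02,0,-0.1],[0.05,0,-0.1],[0.09,0,-0.1],[0.13,0,-0.1],[0.17,0,-0.1],[0.2,0,-0.1],[0.2,0,-0.1]],"spin":[0,0,0,0,0,0,0,0,0,0]}' 0.5 3
cat >> fit.py <<'E'
def lid(col,ctr,base=.006):
    o=[]
    for c in("side","top"):
        im,d=snap(c);X=colour_pts(c,im,d,col,ctr,.05,base+.002);K=X[X[:,2]>base+.018]
        if len(K)>4:o.append(K.mean(0));print(col,"lid",c,len(X),"knob",len(K),np.round(o[-1],4),"flange z",np.round(np.median(X[X[:,2]<base+.016,2]),4))
        else:print(col,c,"few",len(X),len(K))
    return np.mean(o,0) if o else None
E
python3 - <<'E'
from fit import *
from go import *
for c,y in(("orange",-.08),("teal",0),("pink",.08)):hung(c,y)
for c,p in dict(orange=(.411,.382),teal=(.349,.333),pink=(.3635,.26)).items():
    k=lid(c,p)
    if k is not None: print(k);delta([k[0],k[1],.1],15.6)
E
```

```text
t: 30.05
tool_pos: [0.465, 0.2633, 0.2297]
orientation: [-1.893, -2.505, -0.002]
force: [-0.1, -0.2, -0.1]
opening: 0.0468
gripper_force: 0.0
side 230
top 55
orange foot rack frame mm [ -1.5 -79.2 139.4] want -3, -80.0 ,136.5; yaw -75.1 (-74.4) elev -36.7 (-32) rms 0.0018957640968493095 285
side 183
top 85
teal foot rack frame mm [ -1.4  -1.3 139.5] want -3, 0 ,136.5; yaw -72.4 (-74.4) elev -36.9 (-32) rms 0.0017310094987521621 268
side 207
top 176
pink foot rack frame mm [ -1.4  78.6 138.1] want -3, 80.0 ,136.5; yaw -73.6 (-74.4) elev -36.5 (-32) rms 0.002004207048791825 383
orange lid side 198 knob 25 [0.4095 0.384  0.0302] flange z 0.0168
orange lid top 333 knob 34 [0.4117 0.3811 0.0309] flange z 0.0152
[0.4106 0.3826 0.0306]
tcp [0.4674 0.2575 0.2296] yang 15.5 tiltz [ 0.     -0.0002 -1.    ] open 0.0461 grip 0.0 F [-0.6453  0.3487 -0.1857] t 30.45
travel [ 0.1357 -0.0213  0.1296] len 0.189 spin -0.002 rad = -0.1 deg
teal lid side 182 knob 22 [0.3478 0.3357 0.0305] flange z 0.0166
teal lid top 337 knob 32 [0.3497 0.3314 0.0308] flange z 0.0148
[0.3488 0.3336 0.0306]
tcp [0.4673 0.2578 0.2297] yang 15.5 tiltz [ 0.0001 -0.0001 -1.    ] open 0.0466 grip 0.0 F [ 0.5593 -0.041  -0.2753] t 30.55
travel [ 0.1048 -0.094   0.1297] len 0.191 spin -0.002 rad = -0.1 deg
pink lid side 153 knob 20 [0.363  0.2623 0.0305] flange z 0.0168
pink lid top 351 knob 36 [0.3645 0.2587 0.031 ] flange z 0.0149
[0.3638 0.2605 0.0308]
tcp [0.4672 0.2581 0.2297] yang 15.5 tiltz [ 0.0001  0.     -1.    ] open 0.0465 grip 0.0 F [0.0437 0.1379 0.3009] t 30.65
travel [ 0.03   -0.099   0.1297] len 0.166 spin -0.001 rad = -0.1 deg
```

```bash
python3 -m inch '{"travel":[[0.025,-0.004,0.01],[0.05,-0.008,0.03],[0.075,-0.012,0.06],[0.1,-0.016,0.09],[0.125,-0.02,0.115],[0.136,-0.021,0.13],[0.136,-0.021,0.15],[0.136,-0.021,0.165],[0.136,-0.021,0.165],[0.136,-0.021,0.165]],"spin":[0,0,0,0,0,0,0,0,0,0]}' 
python3 - <<'E'
from go import *
delta([.4107,.3823,.036],15.6)
E
```

```text
t: 31.48
tool_pos: [0.4095, 0.3833, 0.0639]
orientation: [-1.899, -2.502, 0.004]
force: [0.5, 0.2, -0.0]
opening: 0.0463
gripper_force: 0.0
tcp [0.4095 0.3833 0.0639] yang 15.6 tiltz [-0.0019 -0.0015 -1.    ] open 0.0463 grip 0.0 F [ 0.5408  0.2433 -0.0094] t 31.48
travel [-0.0013  0.0009  0.0279] len 0.028 spin -0.0 rad = -0.0 deg
```

```bash
python3 -m inch '{"travel":[[-0.001,0.001,0.015],[-0.001,0.001,0.024],[-0.001,0.001,0.028],[-0.001,0.001,0.028]],"spin":[0,0,0,0]}' 
python3 -m inch '{"travel":[[0,0,0],[0,0,0],[0,0,0],[0,0,0],[0,0,0],[0,0,0]],"spin":[0,0,0,0,0,0]}' 1 12
python3 -m inch '{"travel":[[0,0,-0.02],[0,0,-0.05],[0,0,-0.08],[0,0,-0.11],[0,0,-0.11],[0,0,-0.11]],"spin":[0,0,0,0,0,0]}'
python3 - <<'E'
from go import *
im,d=snap("side");print([(r["centre"],r["p"]) for r in models.look_for("side","orange_lid")][:2])
delta([*rk(-.078,-.08),.15],15.6)
E
```

```text
t: 31.82
tool_pos: [0.4111, 0.3828, 0.0362]
orientation: [-1.9, -2.501, 0.002]
force: [-0.3, -0.8, 1.0]
opening: 0.0467
gripper_force: 0.0
t: 32.32
tool_pos: [0.4116, 0.3834, 0.0371]
orientation: [1.9, 2.502, 0.001]
force: [0.1, -0.5, 1.9]
opening: 0.0169
gripper_force: 12.0
t: 32.82
tool_pos: [0.4128, 0.3844, 0.1493]
orientation: [1.899, 2.501, 0.008]
force: [-0.1, -0.7, -0.3]
opening: 0.0171
gripper_force: 12.0
[([0.4071, 0.3883, 0.1262], 0.65), ([0.4998, 0.0849, 0.0093], 0.44)]
tcp [0.4109 0.3829 0.1457] yang 15.6 tiltz [-0.001  -0.0007 -1.    ] open 0.0167 grip 11.99996754527092 F [-0.6001 -0.3867 -0.7892] t 32.92
travel [-0.2419 -0.0598 -0.0042] len 0.249 spin -0.0 rad = -0.0 deg
```

```bash
python3 -m inch '{"travel":[[-0.03,-0.007,0],[-0.06,-0.015,0],[-0.09,-0.022,0],[-0.12,-0.03,0],[-0.15,-0.037,0],[-0.18,-0.045,0],[-0.21,-0.052,0],[-0.235,-0.058,0],[-0.242,-0.06,0],[-0.242,-0.06,0]],"spin":[0,0,0,0,0,0,0,0,0,0]}' 
python3 -m inch '{"travel":[[0,0,0.02],[0,0,0.05],[0,0,0.07],[0,0,0.08],[0,0,0.08],[0,0,0.08]],"spin":[0,0,0,0,0,0]}' 
python3 - <<'E'
from go import *
delta([*rk(-.078,-.08),.039],15.6)
E
```

```text
t: 33.75
tool_pos: [0.4176, 0.1324, 0.145]
orientation: [-1.902, -2.498, 0.004]
force: [0.1, -0.5, -0.5]
opening: 0.0171
gripper_force: 12.0
t: 34.25
tool_pos: [0.418, 0.1347, 0.0663]
orientation: [-1.898, -2.502, 0.002]
force: [0.6, 0.5, -0.2]
opening: 0.0174
gripper_force: 12.0
tcp [0.418  0.1347 0.0663] yang 15.6 tiltz [-0.0017 -0.0001 -1.    ] open 0.0174 grip 11.999997943639755 F [ 0.5829  0.5034 -0.2384] t 34.25
travel [-0.0009  0.      0.0273] len 0.027 spin 0.001 rad = 0.0 deg
```

Release only to ~30 mm, then lift.

```bash
python3 -m inch '{"travel":[[-0.001,0,0.01],[-0.001,0,0.02],[-0.001,0,0.027],[-0.001,0,0.027],[-0.001,0,0.027]],"spin":[0,0,0,0,0]}' 
python3 -m inch '{"travel":[[0,0,0],[0,0,0],[0,0,0],[0,0,0],[0,0,-0.03],[0,0,-0.06],[0,0,-0.09],[0,0,-0.1]],"spin":[0,0,0,0,0,0,0,0]}' 0.5
python3 - <<'E'
from fit import *
from go import *
M=np.array([[np.cos(RY),-np.sin(RY)],[np.sin(RY),np.cos(RY)]])
k=lid("orange",rk(-.078,-.08),.008);print("rack",M.T@(k[:2]-RO) if k is not None else None)
for c,p in dict(teal=(.349,.333),pink=(.3635,.26)).items():
    k=lid(c,p)
    if k is not None: delta([k[0],k[1],.1],15.6)
E
```

```text
t: 34.67
tool_pos: [0.4185, 0.133, 0.0392]
orientation: [-1.9, -2.501, 0.001]
force: [0.3, 1.3, -0.8]
opening: 0.017
gripper_force: 12.0
t: 35.33
tool_pos: [0.4212, 0.1335, 0.1445]
orientation: [1.897, 2.499, 0.008]
force: [1.1, -0.4, 0.9]
opening: 0.0464
gripper_force: 0.0
orange lid side 107 knob 11 [0.417  0.1363 0.0314] flange z 0.019
orange lid top 173 knob 31 [0.4095 0.1414 0.0815] flange z 0.0171
rack [-0.0842 -0.0835]
teal lid side 181 knob 24 [0.348  0.3349 0.0293] flange z 0.0168
teal lid top 338 knob 32 [0.3492 0.3313 0.0307] flange z 0.0152
tcp [0.4185 0.133  0.1387] yang 15.6 tiltz [-0.0006 -0.0001 -1.    ] open 0.0465 grip 0.0 F [ 0.5909 -0.2733 -0.8524] t 35.53
travel [ 0.2115 -0.0135  0.0387] len 0.215 spin -0.0 rad = -0.0 deg
pink lid side 156 knob 19 [0.3629 0.262  0.0294] flange z 0.017
pink lid top 341 knob 35 [0.3643 0.2589 0.0314] flange z 0.0151
tcp [0.4176 0.1328 0.1376] yang 15.6 tiltz [-0.0032 -0.0006 -1.    ] open 0.0466 grip 0.0 F [-0.3945  0.8493  0.5245] t 35.63
travel [ 0.1374 -0.0176  0.0377] len 0.144 spin -0.0 rad = -0.0 deg
```

```bash
python3 -m inch '{"travel":[[0.03,-0.002,0],[0.07,-0.004,0],[0.11,-0.007,0],[0.15,-0.01,0.005],[0.18,-0.012,0.02],[0.205,-0.013,0.035],[0.211,-0.0135,0.055],[0.211,-0.0135,0.072],[0.211,-0.0135,0.072],[0.211,-0.0135,0.072]],"spin":[0,0,0,0,0,0,0,0,0,0]}' 
python3 - <<'E'
from go import *
delta([.3488,.3330,.036],15.6)
E
```

```text
t: 36.47
tool_pos: [0.3473, 0.3313, 0.0653]
orientation: [-1.898, -2.501, 0.008]
force: [0.1, -0.2, 0.2]
opening: 0.0466
gripper_force: 0.0
tcp [0.3473 0.3313 0.0653] yang 15.6 tiltz [-0.0043 -0.0034 -1.    ] open 0.0466 grip 0.0 F [ 0.0811 -0.1698  0.2208] t 36.47
travel [0.0013 0.002  0.0293] len 0.029 spin 0.0 rad = 0.0 deg
```

```bash
python3 -m inch '{"travel":[[0.001,0.001,0.015],[0.001,0.001,0.024],[0.001,0.001,0.029],[0.001,0.001,0.029]],"spin":[0,0,0,0]}' 
python3 -m inch '{"travel":[[0,0,0],[0,0,0],[0,0,0],[0,0,0],[0,0,0],[0,0,0]],"spin":[0,0,0,0,0,0]}' 1 12
python3 -m inch '{"travel":[[0,0,-0.02],[0,0,-0.05],[0,0,-0.08],[0,0,-0.11],[0,0,-0.11],[0,0,-0.11]],"spin":[0,0,0,0,0,0]}'
python3 - <<'E'
from go import *
im,d=snap("side");print([(r["centre"],r["p"]) for r in models.look_for("side","teal_lid")][:2])
delta([*rk(-.078,0),.15],15.6)
E
```

```text
t: 36.8
tool_pos: [0.3494, 0.333, 0.0378]
orientation: [-1.9, -2.501, 0.003]
force: [-0.6, 0.2, 0.7]
opening: 0.0465
gripper_force: 0.0
t: 37.3
tool_pos: [0.3501, 0.3341, 0.0391]
orientation: [1.9, 2.502, 0.001]
force: [-0.5, -0.7, 1.8]
opening: 0.017
gripper_force: 12.0
t: 37.8
tool_pos: [0.3512, 0.335, 0.151]
orientation: [1.899, 2.501, 0.007]
force: [0.4, -0.0, -0.7]
opening: 0.017
gripper_force: 12.0
[([0.3493, 0.3408, 0.1258], 0.45)]
tcp [0.3495 0.3336 0.1478] yang 15.6 tiltz [-0.0008 -0.0006 -1.    ] open 0.0172 grip 11.999966204166412 F [-1.129   0.8145 -1.054 ] t 37.9
travel [-0.2109  0.0926 -0.0022] len 0.23 spin -0.0 rad = -0.0 deg
```

```bash
python3 -m inch '{"travel":[[-0.025,0.011,0],[-0.055,0.024,0],[-0.085,0.037,0],[-0.115,0.05,0],[-0.145,0.064,0],[-0.175,0.077,0],[-0.2,0.088,0],[-0.211,0.0926,0],[-0.211,0.0926,0],[-0.211,0.0926,0]],"spin":[0,0,0,0,0,0,0,0,0,0]}' 
python3 -m inch '{"travel":[[0,0,0.02],[0,0,0.05],[0,0,0.07],[0,0,0.08],[0,0,0.08],[0,0,0.08]],"spin":[0,0,0,0,0,0]}' 
python3 - <<'E'
from go import *
delta([*rk(-.078,0),.041],15.6)
E
```

```text
t: 38.73
tool_pos: [0.4947, 0.1553, 0.1471]
orientation: [-1.9, -2.499, 0.003]
force: [-0.4, 0.6, -0.6]
opening: 0.0168
gripper_force: 12.0
t: 39.23
tool_pos: [0.4949, 0.1563, 0.0685]
orientation: [-1.898, -2.502, 0.001]
force: [-0.0, 0.9, -0.9]
opening: 0.0168
gripper_force: 12.0
tcp [0.4949 0.1563 0.0685] yang 15.7 tiltz [-0.0013 -0.0001 -1.    ] open 0.0168 grip 12.00001135468483 F [-0.0063  0.8955 -0.8581] t 39.23
travel [-0.0011  0.0002  0.0275] len 0.028 spin 0.001 rad = 0.1 deg
```

```bash
python3 -m inch '{"travel":[[-0.001,0,0.01],[-0.001,0,0.02],[-0.001,0,0.027],[-0.001,0,0.027],[-0.001,0,0.027]],"spin":[0,0,0,0,0]}' 
python3 -m inch '{"travel":[[0,0,0],[0,0,0],[0,0,0],[0,0,0],[0,0,-0.03],[0,0,-0.06],[0,0,-0.09],[0,0,-0.1],[0,0,-0.1]],"spin":[0,0,0,0,0,0,0,0,0]}' 0.5
python3 - <<'E'
from fit import *
from go import *
k=lid("teal",rk(-.078,0),.008)
k=lid("pink",(.3635,.26))
if k is not None: print(k);delta([k[0],k[1],.1],15.6)
E
```

```text
t: 39.65
tool_pos: [0.4956, 0.1545, 0.0411]
orientation: [-1.899, -2.501, 0.001]
force: [-0.1, -0.3, -0.7]
opening: 0.0167
gripper_force: 12.0
t: 40.4
tool_pos: [0.4985, 0.1551, 0.1455]
orientation: [1.897, 2.499, 0.008]
force: [-0.3, 0.4, -0.4]
opening: 0.0462
gripper_force: 0.0
teal lid side 99 knob 10 [0.4951 0.1574 0.0311] flange z 0.019
teal lid top 124 knob 15 [0.4802 0.1699 0.1223] flange z 0.0171
pink lid side 148 knob 19 [0.3626 0.2631 0.0301] flange z 0.0166
pink lid top 346 knob 35 [0.3646 0.2585 0.0311] flange z 0.015
[0.3636 0.2608 0.0306]
tcp [0.4947 0.1543 0.1395] yang 15.6 tiltz [-0.0032 -0.0007 -1.    ] open 0.0462 grip 0.0 F [0.9242 0.3322 0.3259] t 40.6
travel [ 0.1378 -0.0975  0.0398] len 0.173 spin -0.0 rad = -0.0 deg
```

```bash
python3 -m inch '{"travel":[[0.02,-0.014,0],[0.05,-0.035,0],[0.08,-0.056,0.01],[0.11,-0.077,0.02],[0.13,-0.092,0.035],[0.138,-0.097,0.05],[0.138,-0.097,0.07],[0.138,-0.097,0.075],[0.138,-0.097,0.075]],"spin":[0,0,0,0,0,0,0,0,0]}' 
python3 - <<'E'
from go import *
delta([.3637,.2603,.036],15.6)
E
```

```text
t: 41.35
tool_pos: [0.363, 0.2602, 0.0636]
orientation: [-1.898, -2.501, 0.009]
force: [0.7, -0.0, -0.5]
opening: 0.0466
gripper_force: 0.0
tcp [0.363  0.2602 0.0636] yang 15.6 tiltz [-0.0055 -0.0031 -1.    ] open 0.0466 grip 0.0 F [ 0.7169 -0.0144 -0.5394] t 41.35
travel [-0.      0.0008  0.0276] len 0.028 spin 0.0 rad = 0.0 deg
```

```bash
python3 -m inch '{"travel":[[0,0.001,0.015],[0,0.001,0.024],[0,0.001,0.028],[0,0.001,0.028]],"spin":[0,0,0,0]}' 
python3 -m inch '{"travel":[[0,0,0],[0,0,0],[0,0,0],[0,0,0],[0,0,0],[0,0,0]],"spin":[0,0,0,0,0,0]}' 1 12
python3 -m inch '{"travel":[[0,0,-0.02],[0,0,-0.05],[0,0,-0.08],[0,0,-0.11],[0,0,-0.11],[0,0,-0.11]],"spin":[0,0,0,0,0,0]}'
python3 - <<'E'
from go import *
im,d=snap("side");print([(r["centre"],r["p"]) for r in models.look_for("side","pink_lid")][:2])
delta([*rk(-.078,.077),.15],15.6)
E
```

```text
t: 41.68
tool_pos: [0.3659, 0.261, 0.0378]
orientation: [-1.9, -2.501, 0.003]
force: [-0.1, -0.7, -0.1]
opening: 0.0465
gripper_force: 0.0
t: 42.18
tool_pos: [0.3667, 0.2619, 0.039]
orientation: [1.9, 2.502, 0.001]
force: [-0.4, 0.4, 2.1]
opening: 0.0174
gripper_force: 12.0
t: 42.68
tool_pos: [0.3679, 0.2626, 0.1509]
orientation: [1.898, 2.501, 0.007]
force: [1.0, 0.3, -1.3]
opening: 0.017
gripper_force: 12.0
[([0.4151, 0.722, 0.0105], 0.59), ([0.3628, 0.267, 0.1286], 0.46)]
tcp [0.366  0.2615 0.1478] yang 15.6 tiltz [-0.0008 -0.0005 -1.    ] open 0.0164 grip 11.999940276145935 F [-0.0158 -1.1531 -1.9567] t 42.78
travel [-0.137   0.173  -0.0023] len 0.221 spin -0.0 rad = -0.0 deg
```

```bash
python3 -m inch '{"travel":[[-0.018,0.023,0],[-0.038,0.048,0],[-0.058,0.073,0],[-0.078,0.098,0],[-0.098,0.124,0],[-0.118,0.149,0],[-0.13,0.165,0],[-0.136,0.172,0],[-0.136,0.172,0],[-0.136,0.172,0]],"spin":[0,0,0,0,0,0,0,0,0,0]}' 
python3 - <<'E'
from go import *
delta([*rk(-.078,.077),.15],15.6)
E
python3 -m inch '{"travel":[[0,0,0.02],[0,0,0.05],[0,0,0.07],[0,0,0.08],[0,0,0.08],[0,0,0.08]],"spin":[0,0,0,0,0,0]}' 
python3 - <<'E'
from go import *
delta([*rk(-.078,.077),.041],15.6)
E
```

```text
t: 43.62
tool_pos: [0.5674, 0.1769, 0.1469]
orientation: [-1.899, -2.5, 0.004]
force: [-0.1, 0.6, -0.2]
opening: 0.0173
gripper_force: 12.0
tcp [0.5674 0.1769 0.1469] yang 15.6 tiltz [-0.0032 -0.0004 -1.    ] open 0.0173 grip 11.999973356723785 F [-0.0541  0.5748 -0.1606] t 43.62
travel [-0.0014  0.0018 -0.0031] len 0.004 spin -0.001 rad = -0.0 deg
t: 44.12
tool_pos: [0.5678, 0.1775, 0.0687]
orientation: [-1.898, -2.502, 0.001]
force: [0.9, -0.5, -0.5]
opening: 0.0169
gripper_force: 12.0
tcp [0.5678 0.1775 0.0687] yang 15.6 tiltz [-0.0011 -0.0001 -1.    ] open 0.0169 grip 11.99999749660492 F [ 0.86   -0.4937 -0.4773] t 44.12
travel [-0.0018  0.0013  0.0277] len 0.028 spin 0.001 rad = 0.0 deg
```

```bash
python3 -m inch '{"travel":[[-0.002,0.001,0.01],[-0.002,0.001,0.02],[-0.002,0.001,0.027],[-0.002,0.001,0.027],[-0.002,0.001,0.027]],"spin":[0,0,0,0,0]}' 
python3 -m inch '{"travel":[[0,0,0],[0,0,0],[0,0,0],[0,0,0],[0,0,-0.03],[0,0,-0.06],[0,0,-0.09],[0.03,-0.01,-0.12],[0.06,-0.02,-0.13],[0.1,-0.03,-0.13]],"spin":[0,0,0,0,0,0,0,0,0,0]}' 0.5
python3 -m inch '{"travel":[[0.04,0,0],[0.08,0,0],[0.12,0,0],[0.15,0,0],[0.15,0,0],[0.15,0,0]],"spin":[0,0,0,0,0,0]}'
python3 - <<'E'
from fit import *
from go import *
M=np.array([[np.cos(RY),-np.sin(RY)],[np.sin(RY),np.cos(RY)]])
for c,y in(("orange",-.08),("teal",0),("pink",.08)):
    hung(c,y);k=lid(c,rk(-.078,y),.008)
    if k is not None:print("lid rack",M.T@(k[:2]-RO))
im,d=snap("side");a=im[140:260,230:370,::-1];im2,d=snap("top");b=im2[130:270,300:460,::-1]
cv2.imwrite("pics/c6.png",np.hstack([cv2.resize(x,(400,350),interpolation=cv2.INTER_CUBIC) for x in(a,b)]))
E
```

```text
t: 44.53
tool_pos: [0.5698, 0.1751, 0.0411]
orientation: [-1.899, -2.501, 0.001]
force: [0.5, 0.0, -0.5]
opening: 0.0168
gripper_force: 12.0
t: 45.37
tool_pos: [0.5169, 0.2639, 0.1769]
orientation: [1.901, 2.496, 0.01]
force: [0.5, -0.4, 0.1]
opening: 0.0463
gripper_force: 0.0
t: 45.87
tool_pos: [0.4732, 0.4096, 0.1716]
orientation: [1.896, 2.505, -0.0]
force: [-0.1, -0.9, -0.3]
opening: 0.0465
gripper_force: 0.0
side 226
top 632
orange foot rack frame mm [ -2.8 -78.5 136.6] want -3, -80.0 ,136.5; yaw -75.6 (-74.4) elev -34.5 (-32) rms 0.0016657755509254571 858
orange lid side 100 knob 11 [0.4176 0.1362 0.0306] flange z 0.0191
orange lid top 286 knob 37 [0.4198 0.1323 0.0331] flange z 0.0172
lid rack [-0.0783 -0.0795]
side 36
top 560
teal foot rack frame mm [ -2.6  -2.1 137.2] want -3, 0 ,136.5; yaw -71.2 (-74.4) elev -35.4 (-32) rms 0.0015797662415443653 596
teal lid side 101 knob 9 [0.4953 0.1578 0.0309] flange z 0.0188
teal lid top 269 knob 34 [0.4976 0.1528 0.0336] flange z 0.0169
lid rack [-0.0777  0.0011]
side 22
top 565
pink foot rack frame mm [ -3.8  77.1 136.4] want -3, 80.0 ,136.5; yaw -72.4 (-74.4) elev -34.6 (-32) rms 0.0017125555658380077 587
pink lid side 87 knob 7 [0.5672 0.1754 0.0298] flange z 0.0186
pink lid top 267 knob 34 [0.5712 0.173  0.0329] flange z 0.0173
lid rack [-0.0763  0.0762]
```

View pics/c6.png

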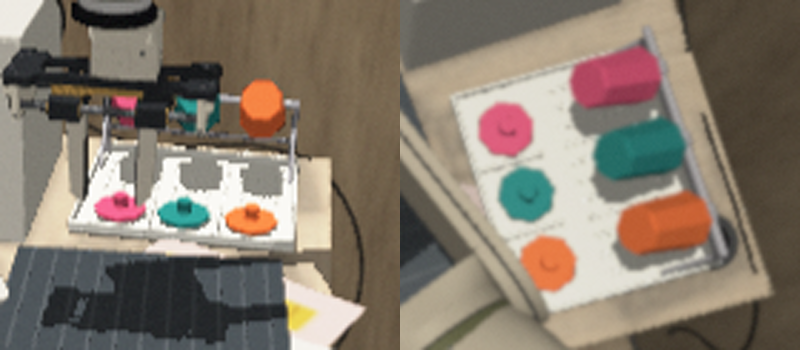

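```bash
python3 -c "
from h import *
print(close_job())"
```

```text
the job is handed in; nothing more can be done
None
```

The job is handed in: all three tumblers (orange, teal and pink) hang fully seated on pegs 0, 1 and 2, and each lid lies flat, knob up, in the bay in front of its own tumbler; the pink tumbler fell onto the tray on the first try and I re-hung it, one finger pressing the tray at about 42 N, probably on a rib.

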